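# Clamp the spoon blanks in the drying press and scan its tag

### The arm

A 6-joint arm with a two-finger parallel gripper is mounted at the origin on the work surface. World frame = base frame: x ahead of the robot, y to its left, z up, the work surface at z = 0. Lengths are in m, angles in rad, forces in N, time in s.
With the tool pointing down it reaches from about 0.375 to 0.925 m from the base axis. Payload 5.7 kg.
Tool frame: the origin (TCP) lies at the centre of the arm's flange, where the gripper is bolted on; the fingertips stand 182 mm ahead of it and the grasp point (between the pads) lies 163 mm ahead of it; z points along the fingers, y is the line along which they close (so a half turn about z gives the same grasp; the last joint's range is limited). The gripper opens to 88 mm and grips with 3 to 60 N. Pads are 20 mm wide; open, the fingers measure 115 mm over their backs; the gripper's body (75 mm by 178 mm) begins 61 mm behind the grasp point.
Start: joints at [1.036, 0.359, 1.51, -0, 1.272, -0.115], TCP at [0.245, 0.548, 0.405] pointing down, gripper open.
Joint ranges: [-2.97, 2.97], [-1.01, 2.36], [0.21, 2.38], [-0.96, 4.11], [0.2, 2.71], [-2.98, 2.98]. Speed limits (rad/s): [2.39, 2.39, 3.14, 3.14, 3.14, 3.14].

### API

Orientations are given as a rotation vector (axis times angle).
In Python, from station import sense, camera, camera_info, finish_job gives the robot as it stands.
- The arm moves only by the tool play_rows, never from a script. Its argument "steps" is a list of rows, each an object with "rot": the turn, a rotation vector about the tool's x, y, z scaled (see below), a list of three; "translation": the shift along the tool's x, y, z scaled (see below), a list of three; "gripper": the closure, from -1 (fully open) to 1 (shut). In form: [{"rot": [ax, ay, az], "translation": [dx, dy, dz], "gripper": gripper}, ...]. A call has 1 to 10 rows; each row shifts and turns the commanded pose from where the row before left it, along the tool's axes as they then stand; what a row does not reach is not made up. The controller multiplies each number of a shift by 0.04 m and each number of a turn by 0.08 rad. A row lasts 1/10 s, in which the tool goes at most 50 mm and 8.59 degrees, less where a joint would pass 70% of its speed; a pose out of reach is approached as far as the arm can. A call with a number of a shift or a turn outside -1 to 1 is refused whole. A call with a gripper value outside its range is refused whole. The fingers move at their own pace and stop on an object; "grip_force" is the grip in N (left out, the last holds). Time passes only in rows, so rows that do not move let the fingers close. It gives the time, the measured TCP pose, the force, the opening and the grip force at its end, in the units of the state.
- sense(): the state, without advancing time (a new reading comes with each control period).
- camera(name): name is "scene" or "top"; returns (picture, depth): 400x640x3 uint8, red, green, blue; 400x640 float32, m along the optical axis (not along the pixel's ray), 0 where there is no reading.
- camera_info(name): a dict with "intrinsics" (3x3 intrinsics, pixels), "rvec" (rotation vector, rad) and "tvec" (3), from world to camera coordinates, as OpenCV has them. Camera axes: x right, y down, z forward; pixel columns grow to the right and rows downward; lengths in m; the calibration is good to about 2 mm. A picture is of the moment at which its call begins. camera_info takes no time and is no camera call.
- finish_job(): hands the job in; it is judged then, once.
The state is a dict: "time_s": time; "joint_positions": joint angles; "joint_velocities": joint speeds; "effort": joint torques, N m; "position": TCP position; "orientation": TCP orientation; "contact_force": force on the tool from outside, world axes, zero at the start; "moment": the same for the moment, N m; "opening": finger opening in m; "grasp_force": force on a finger pad.
Only numpy, scipy, OpenCV 4.12 (cv2) and the standard library are available. Lean on these libraries where they do the work, as an engineer would, in place of code of your own. Each camera call takes 0.05 s, during which the arm holds its last target. There are 200 camera calls.

### The job

Lay every spoon blank on the bench flat and side by side in the walled bed of the drying press, and swing the steel bar fully home over them. Then set the wooden T-handled nut on the threaded post, turn it backward (counter-clockwise from above) until it drops into the start of the thread, and run it forward (clockwise) until it sits down on the bar. Last, take the hand scanner from its stand, aim it square at the sloped bar-code tag on the press from about 10 cm and hold it steady for two seconds, then put it back in its stand; do not disturb the mug or the knife.

Things in the scene. Friction and masses are not known exactly. Their poses are not given: they have to be found in the camera images.
- press: drying press, fixed: light wooden board 200 (x) by 370 (y), 12 thick. Origin: centre of its underside, on the bench; x points away from the robot, z up. Open bed centred on the origin: inner size 164 (x) by 200 (y), floor 12 and wall tops 26 above the bench, walls 10 thick. Place and yaw vary.
- bar (a joint): swing bar, dark steel, 40 wide, underside 33 and top 45 above the bench, on a vertical pin at press x = 0, y = +140. In rad: 0 (stop) = fully home, along press -y over the bed, its forked end (open to -x, 315 from the pin) around the post; grows counter-clockwise from above (swinging away from the robot) to 1.7. Stays where left; 2 to 4 N at the knob move it.
- bar_knob (a point): middle of the top of the black round knob on the bar, 83 above the bench, 130 from the bar's pin; knob 24 in diameter, upright, from 53 to 83 above the bench. Pinch it from above, or push it, to swing the bar.
- press_post (a point): on the vertical axis of the threaded wooden post, at the height of the bar's top (45 above the bench); press x = 0, y = -140. Post 36 across, 83 high. Right-hand three-start thread, 40 a turn. A nut dropped into its starts comes down as it is turned forward (clockwise) 1.1 to 2.3 rad until it meets the bar; it may ride down under its own weight.
- post_top (a point): post axis at its top ledge, 77.5 above the bench. The flat ledge is cut by three equal gaps (49 degrees each) facing an unknown way (a nut may fall straight in), with a stop 3.5 high by each. A nut resting on the ledge turns backward (counter-clockwise from above) at most 100 degrees until its three lugs fall through the gaps, 8 to 12 mm; overshoot then meets the stop. Turned forward on the ledge it comes against the stops.
- nut: wooden cap nut, 140 g: skirt 54 across, 48 tall, open below (bore 39 wide, 42 deep, three lugs inside, 15 above the rim); on top a grip bar 76 long (x), 16 thick (y), z = 48 to 78. Origin: centre of the lower rim; z up. Starts upright right of the press. Its origin is 65 above the bench resting on the post's ledge (68.5 if its lugs stand on the stops), 53 to 57 dropped into the thread, 45 fully run on.
- stand: scanner stand, fixed grey pocket 60 by 68, 52 tall, open above; inner size 48 (x) by 56 (y), inner floor 6 above the bench. Origin: centre of its underside.
- scanner: hand scanner, 160 g, 148 tall, standing nose down in the stand. Black head 36 (x) by 44 (y) from its nose up to z = 50; above it a grey handle 30 (x) by 26 (y) up to z = 148. Origin: centre of the nose window (lowest point); z points from nose to handle end, so it looks along its own -z.
- tag: sloped bar-code tag on the front left of the press, 54 by 54. Origin: middle of its face, 47 above the bench; z points straight out of the face (up and leaning 0.45 rad towards the press's +y, that is outward to the left).
- blank1: spoon blank (two or three present, all alike), dark wood, 16 thick, 50 g. From above: handle 22 wide from x = -70 to +5, blade 44 wide from x = +5 to +80, round end. Origin: underside, centre line, just at the handle's blade end; x points to the blade, z up. Balances at about x = +10. Starts lying on the bench left of the press.
- blank2: spoon blank (two or three present, all alike), dark wood, 16 thick, 50 g. From above: handle 22 wide from x = -70 to +5, blade 44 wide from x = +5 to +80, round end. Origin: underside, centre line, just at the handle's blade end; x points to the blade, z up. Balances at about x = +10. Starts lying on the bench left of the press.
- blank3: spoon blank (two or three present, all alike), dark wood, 16 thick, 50 g. From above: handle 22 wide from x = -70 to +5, blade 44 wide from x = +5 to +80, round end. Origin: underside, centre line, just at the handle's blade end; x points to the blade, z up. Balances at about x = +10. Starts lying on the bench left of the press.
- mug: bystander: blue mug, 90 tall, far left. Leave alone.
- knife: bystander: carving knife lying on the left. Leave alone.
Not all that is in view belongs to the job. What is shaped like the blank1 but blue or yellow is not meant.

How it is judged:
On the way, in this order (a step that is already met when the one before it is completed fails the run):
1. every blank lies flat in the bed and the bar is fully home over them (x of blank1 in the frame of press between -0.075 and 0.075 m and y of blank1 in the frame of press between -0.098 and 0.098 m and z of each of blank1, blank2, blank3 in the frame of press below 0.0165 m and angle between each of blank1, blank2, blank3's own z axis and vertical below 0.15 rad and x of blank2 in the frame of press between -0.075 and 0.075 m and y of blank2 in the frame of press between -0.098 and 0.098 m and x of blank3 in the frame of press between -0.075 and 0.075 m and y of blank3 in the frame of press between -0.098 and 0.098 m and value of joint bar below 0.06 rad), for 0.2 s.
2. the nut has dropped into the start of the thread (horizontal distance between nut and press_post below 0.005 m and z of nut in the frame of press_post below 0.0145 m and angle between nut's own z axis and vertical below 0.12 rad), for 0.1 s.
3. the nut is run on the post until it sits on the bar (horizontal distance between nut and press_post below 0.005 m and z of nut in the frame of press_post between -0.003 and 0.0025 m and angle between nut's own z axis and vertical below 0.12 rad and value of joint bar below 0.06 rad), for 0.2 s.
4. the scanner is aimed square at the tag from 55 to 145 mm and held steady (x of tag in the frame of scanner between -0.018 and 0.018 m and y of tag in the frame of scanner between -0.018 and 0.018 m and z of tag in the frame of scanner between -0.145 and -0.055 m and angle between the z axis of scanner and the z axis of tag, either way round below 0.28 rad and linear speed of scanner below 0.03 m/s and angular speed of scanner below 0.3 rad/s), for 1.5 s.
At the end, for the whole second after the job is handed in: Every blank flat on the bed floor (tilt < 0.15 rad, within the walls); bar within 0.06 rad of home; nut upright, within 5 mm of the post axis, its rim within 2.5 mm of the bar top; scanner nose down in its stand (within 12 mm, tilt < 0.2 rad); all at rest (all of step 3 and x of blank1 in the frame of press between -0.075 and 0.075 m and y of blank1 in the frame of press between -0.098 and 0.098 m and z of each of blank1, blank2, blank3 in the frame of press below 0.0165 m and angle between each of blank1, blank2, blank3's own z axis and vertical below 0.15 rad and x of blank2 in the frame of press between -0.075 and 0.075 m and y of blank2 in the frame of press between -0.098 and 0.098 m and x of blank3 in the frame of press between -0.075 and 0.075 m and y of blank3 in the frame of press between -0.098 and 0.098 m and horizontal distance between scanner and stand below 0.012 m and z of scanner in the frame of stand below 0.01 m and angle between scanner's own z axis and vertical below 0.2 rad and linear speed of each of blank1, blank2, blank3, nut, scanner below 0.02 m/s); the robot touches nothing.
It fails at once if the mug is disturbed (moved over 30 mm) (distance of mug from where it was at the start of the episode above 0.03 m).
It fails at once if the knife is disturbed (moved over 30 mm) (distance of knife from where it was at the start of the episode above 0.03 m).
Of blank1, blank2, blank3 only 2 to 3 are there at a start; the rules pass over those that are not, and their reading is None.
At some moment in a run one of blank1, blank2, blank3 may be knocked a few centimetres aside while the robot is not near it.
It also fails if it takes over 210 s, if anything falls off the work surface, if the arm or the gripper's body presses on something with over 40 N, if the wrist force passes 120 N, or if a joint passes its speed limit or range.

## Working session

There is one attempt and no reset: what is moved stays moved. The work goes in short steps, Python scripts to look and compute and a tool call to move; the robot and the scene stay as the last step left them, time stands still between calls to the robot, and variables do not carry over. Pictures are saved under pics/ and viewed, at most 16 in all, crops included, and the job is handed in when it is done.

Besides the shell and the picture viewer there is one more tool, called as a command line: name --argument value ..., lists and objects as JSON in quotes. play_rows: Moves the arm, as the interface text tells. Shifts and turns lie within -1 to 1; 1 stands for 0.04 m of shift or 0.08 rad of turn. Its arguments: {"type":"object","properties":{"steps":{"type":"array","items":{"type":"object","properties":{"rot":{"type":"array","items":{"type":"number"}},"translation":{"type":"array","items":{"type":"number"}},"gripper":{"type":"number"}}}},"grip_force":{"type":"number"}},"required":["steps"]}

```bash
mkdir -p pics; ls; python3 - <<'E'
from station import *
import cv2,numpy as np
print(sense())
for n in("scene","top"):
    p,d=camera(n); cv2.imwrite(f"pics/{n}0.png",p[:,:,::-1]); np.save(n+"0.npy",d)
    i=camera_info(n); print(n,i); R=cv2.Rodrigues(np.array(i["rvec"],float))[0]; print(-R.T@np.array(i["tvec"],float).ravel(),R)
E
```

```text
pics
{'time_s': 0.0, 'joint_positions': array([ 1.03585568e+00,  3.59490409e-01,  1.51145152e+00, -8.78221145e-06,
        1.27250153e+00, -1.15092397e-01]), 'joint_velocities': array([ 0.00028136,  0.00037888, -0.00069543,  0.00077785, -0.00063617,
       -0.00108362]), 'effort': array([-4.77882149e-04, -5.15359497e+01, -2.70730484e+01,  6.73354673e-02,
        3.50446673e-02, -8.98380949e-05]), 'position': array([0.24438662, 0.54756641, 0.40381072]), 'orientation': array([-6.54537221e-01, -3.07205383e+00,  2.75872512e-03]), 'contact_force': array([ 0.26433091, -0.40185525, -0.2987445 ]), 'moment': array([-0.05637612,  0.01504009, -0.03415977]), 'grasp_force': 0.0, 'opening': 0.08778339515352097}
scene {'intrinsics': array([[412.58179167,   0.        , 321.47959061],
       [  0.        , 412.58179167, 198.4520521 ],
       [  0.        ,   0.        ,   1.        ]]), 'rvec': array([ 1.40719347,  2.33757143, -0.72362815]), 'tvec': array([ 0.12553113, -0.35068837,  1.66987965])}
[1.16195017 0.45492826 1.17053428] [[-0.46509869  0.88519759  0.01041318]
 [ 0.72449389  0.38736897 -0.57013497]
 [-0.50871584 -0.25762474 -0.82148505]]
top {'intrinsics': array([[459.67858075,   0.        , 322.41033946],
       [  0.        , 459.67858075, 199.26471756],
       [  0.        ,   0.        ,   1.        ]]), 'rvec': array([ 2.1734145 , -2.23209689,  0.07878954]), 'tvec': array([0.11266855, 0.49336696, 1.48810505])}
[0.41626432 0.12749943 1.51030782] [[-0.0270954  -0.99948411  0.01724414]
 [-0.9982124   0.02613357 -0.05374982]
 [ 0.05327144 -0.01866968 -0.99840553]]
```

View pics/scene0.png

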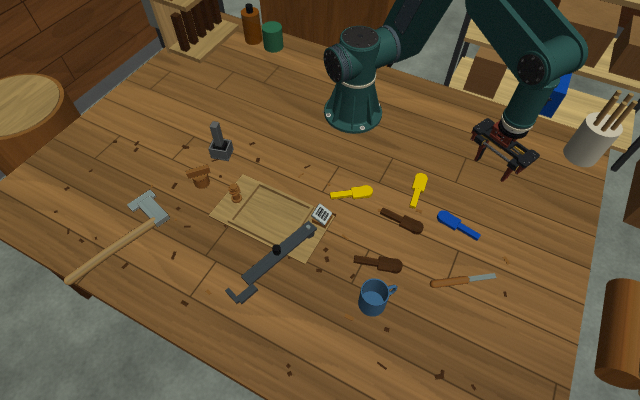

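View pics/top0.png

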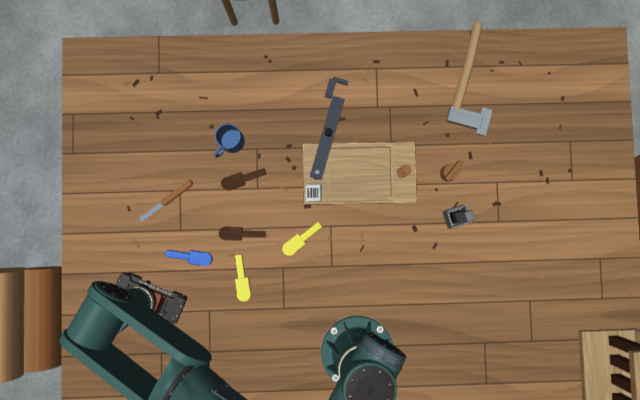

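The scene holds two dark blanks at top-view pixels (240,178) and (240,233). The press is around (360,172) with the bar swung away (knob 328,132), the post at (403,171), the nut at (452,171) and the stand with scanner at (459,217). Next I'll zoom in and measure.

```bash
cat > h.py <<'E'
from station import *
import cv2,numpy as np
from scipy.spatial.transform import Rotation as Ro
def cam(n):
    i=camera_info(n);R=cv2.Rodrigues(np.array(i["rvec"],float))[0];t=np.array(i["tvec"],float).ravel();return i["intrinsics"],R,t
def ray(n,uv,z):
    K,R,t=cam(n);c=-R.T@t;uv=np.atleast_2d(uv).astype(float)
    r=np.c_[uv,np.ones(len(uv))]@np.linalg.inv(K).T@R
    return c+r*((z-c[2])/r[:,2])[:,None]
def cloud(n,d):
    K,R,t=cam(n);v,u=np.mgrid[:400,:640]
    p=np.stack([u,v,np.ones_like(u)],-1)@np.linalg.inv(K).T*d[...,None]
    return (p-t)@R
def proj(n,p):
    K,R,t=cam(n);q=(np.atleast_2d(p)@R.T+t)@K.T;return q[:,:2]/q[:,2:]
def mask_cc(m,minarea=40):
    k,l,s,c=cv2.connectedComponentsWithStats(m.astype(np.uint8));return [(l==j,s[j],c[j]) for j in range(1,k) if s[j,4]>=minarea]
E
python3 - <<'E'
from h import *
p=cv2.imread("pics/top0.png");d=np.load("top0.npy");c=p[60:240,290:490]
cv2.imwrite("pics/top0c.png",cv2.resize(c,(660,594),interpolation=cv2.INTER_CUBIC))
P=cloud("top",d)
hsv=cv2.cvtColor(p,cv2.COLOR_BGR2HSV)
for u,v in((232,181),(258,173),(230,233),(260,234),(350,172),(328,132),(317,173),(403,171),(452,171),(459,217),(300,100)): print((u,v),p[v,u],hsv[v,u],P[v,u].round(3))
E
```

```text
(232, 181) [38 52 75] [ 11 126  75] [0.564 0.393 0.009]
(258, 173) [38 52 77] [ 11 129  77] [0.587 0.307 0.013]
(230, 233) [37 52 76] [ 12 131  76] [0.395 0.402 0.014]
(260, 234) [37 51 77] [ 11 132  77] [0.389 0.304 0.017]
(350, 172) [110 146 171] [ 18  91 171] [0.583 0.007 0.011]
(328, 132) [38 38 39] [ 0  7 39] [0.702 0.078 0.088]
(317, 173) [156 145 135] [106  34 156] [0.578 0.115 0.053]
(403, 171) [ 56  88 127] [ 14 143 127] [ 0.574 -0.153  0.086]
(452, 171) [ 69 106 148] [ 14 136 148] [0.416 0.127 1.51 ]
(459, 217) [60 61 61] [30  4 61] [ 0.426 -0.321  0.091]
(300, 100) [ 83 115 151] [ 14 115 151] [ 0.829  0.165 -0.   ]
```

View pics/top0c.png

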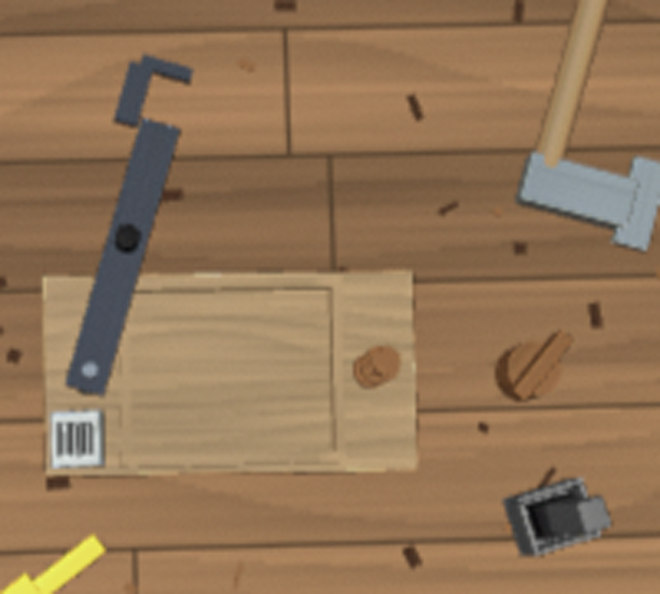

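The crop (scale 3.3) shows the board corners at (43,278), (411,271), (415,468) and (47,470). The pin is at (90,370), the knob at (127,238), the post top at about (383,361), the nut at (530,372) with its grip along the diagonal, and the stand at (550,515). Next I'll do subpixel masks.

```bash
cat > m.py <<'E'
from h import *
p=cv2.imread("pics/top0.png");d=np.load("top0.npy");P=cloud("top",d)
hsv=cv2.cvtColor(p,cv2.COLOR_BGR2HSV)
cr=np.array([[43,278],[411,271],[415,468],[47,470]])/3.3+[290,60]-.35
C=ray("top",cr,.012);print("corners",C.round(4).tolist(),C.mean(0))
print("edges",np.linalg.norm(np.roll(C,-1,0)-C,axis=1))
a=C[0]+C[3]-C[1]-C[2];print("yaw(y axis)",np.arctan2(-a[0],a[1]))
def roi(m,u0,u1,v0,v1):
    r=np.zeros(m.shape,bool);r[v0:v1,u0:u1]=1;return m&r
def cen(m): v,u=np.nonzero(m);return np.array([u.mean(),v.mean()])
pm=roi((p[...,0]<85),392,415,160,182);print("post px",cen(pm),pm.sum(),ray("top",cen(pm),.08))
v,u=np.nonzero(roi(P[...,2]>.066,392,415,160,182)&(d>0));print("post hi",len(u),P[v,u].mean(0),ray("top",[u.mean(),v.mean()],.08))
km=roi(hsv[...,2]<50,320,336,124,140);print("knob",cen(km),km.sum(),ray("top",cen(km),.083))
pn=roi((p[...,0]>125),311,324,166,178);print("pin",cen(pn),pn.sum(),ray("top",cen(pn),.048),np.median(P[pn][:,2]))
for n,z in (("top",.016),("scene",.016)):
    q=cv2.imread(f"pics/{n}0.png");h=cv2.cvtColor(q,cv2.COLOR_BGR2HSV)
    m=(h[...,2]<105)&(h[...,1]>90)&(h[...,0]<20)
    for mm,s,c in mask_cc(m,120):
        v,u=np.nonzero(mm);X=ray(n,np.c_[u,v],z)[:,:2]
        if not(.2<X[:,0].mean()<.85 and abs(X[:,1].mean())<.8):continue
        box=cv2.minAreaRect(X.astype(np.float32)*1000);w,V=np.linalg.eigh(np.cov(X.T))
        print(n,s[4],c.round(1),X.mean(0).round(4),[np.round(b,1) for b in box],np.degrees(np.arctan2(V[1,1],V[0,1])).round(1))
E
python3 m.py
```

```text
corners [[0.6799, 0.1593, 0.012], [0.6781, -0.2083, 0.012], [0.481, -0.2049, 0.012], [0.4886, 0.1601, 0.012]] [ 0.58191597 -0.02344009  0.012     ]
edges [0.36766044 0.19713741 0.36504586 0.19130246]
yaw(y axis) -0.012837324236429986
post px [403.5106383  170.78014184] 141 [[ 0.57536148 -0.1559955   0.08      ]]
post hi 96 [ 0.57782271 -0.1617034   0.07956785] [[ 0.57777849 -0.16162696  0.08      ]]
knob [328.08510638 131.95744681] 47 [[0.70321495 0.07729339 0.083     ]]
pin [316.75   171.5625] 16 [[0.58339126 0.11583882 0.048     ]] 0.05170475259259889
top 487 [240.8 178.9] [0.5693 0.3634] [array([561.4, 352.1]), array([ 68.3, 150.6]), np.float64(17.2)] 106.2
top 432 [238.2 233.1] [0.3935 0.3747] [array([393.6, 362.4]), array([148.5,  38.7]), np.float64(88.4)] 87.3
scene 138 [279.2 172.3] [ 0.4176 -0.0952] [array([408.2, -93.1]), array([ 33.5, 403.6]), np.float64(0.8)] 90.1
scene 282 [201.7 178.2] [ 0.5686 -0.3188] [array([ 569.8, -299.3]), array([149.4,  81.6]), np.float64(76.1)] 90.1
scene 837 [432.4 237.1] [0.4122 0.4699] [array([455.4, 540. ]), array([790. , 138.8]), np.float64(
[... 180 characters left out ...]
3]), array([146.2, 378.5]), np.float64(2.5)] 113.5
scene 157 [296.3 266.3] [0.7065 0.1419] [array([703.1, 159.1]), array([ 33.5, 147.3]), np.float64(0.5)] 83.3
scene 958 [359.1 334.1] [0.8035 0.3897] [array([798. , 402.6]), array([ 38.2, 694.1]), np.float64(0.2)] 89.7
scene 202 [513.8 315.7] [0.549 0.765] [array([548.6, 752.9]), array([  8.6, 375.8]), np.float64(0.5)] 90.1
scene 751 [510. 364.] [0.6864 0.7838] [array([698.8, 685.7]), array([ 47.5, 511.4]), np.float64(0.1)] 87.8
scene 206 [472.7 355.4] [0.7116 0.6932] [array([710.7, 694.3]), array([ 11.4, 213.9]), np.float64(3.0)] 92.4
scene 364 [496.2 390.1] [0.7682 0.7717] [array([769.5, 763.9]), array([ 27. , 158.8]), np.float64(2.1)] 95.3
```

```bash
cat > m2.py <<'E'
from h import *
p=cv2.imread("pics/top0.png");d=np.load("top0.npy");P=cloud("top",d)
h=cv2.cvtColor(p,cv2.COLOR_BGR2HSV)
m=((h[...,2]<100)&(h[...,1]>90)&(h[...,0]<20)).astype(np.uint8)
m=cv2.morphologyEx(m,cv2.MORPH_OPEN,np.ones((3,3)))
for mm,s,c in mask_cc(m,200):
    v,u=np.nonzero(mm);X=ray("top",np.c_[u,v],.014)[:,:2]
    if not(.2<X[:,0].mean()<.85 and .2<X[:,1].mean()<.8):continue
    g=X.mean(0);w,V=np.linalg.eigh(np.cov(X.T));a=V[:,1]*np.sign(V[1,1])
    t=(X-g)@a;n=(X-g)@[-a[1],a[0]]
    print("blank g",g.round(4),"ang",np.degrees(np.arctan2(a[1],a[0])).round(1),"ext",t.min(),t.max(),n.min(),n.max(),"origin from tips",(g+a*((t.min()+t.max())/2-.005)).round(4))
    for k in np.arange(-.08,.09,.02): 
        q=n[abs(t-k)<.006]; 
        if len(q):print("   ",k.round(2),np.round([q.min(),q.max()],3))
b=(h[...,0]>95)&(h[...,0]<125)&(h[...,1]>70);b[:, :205]=0;b[:,250:]=0;b[170:]=0;b[:110]=0
v,u=np.nonzero(b&(P[...,2]>.07));print("mug rim",len(u),P[v,u].mean(0),P[v,u].min(0),P[v,u].max(0))
v,u=np.nonzero(b);q=ray("top",np.c_[u,v],.09);print("mug all at .09",q.min(0),q.max(0))
# nut: top bar via depth
r=np.zeros(b.shape,bool);r[150:190,435:470]=1
n=r&(P[...,2]>.068)&(P[...,2]<.1);v,u=np.nonzero(n);X=ray("top",np.c_[u,v],.078)[:,:2]
print("nut bar",len(u),X.mean(0),cv2.minAreaRect((X*1000).astype(np.float32)));
n=r&(P[...,2]>.03)&(P[...,2]<.1);v,u=np.nonzero(n);print("nut all",len(u),P[v,u].mean(0),P[v,u].min(0),P[v,u].max(0))
r[:]=0;r[195:235,435:485]=1
for lo,hi in((.035,.07),(.13,.18)):
    n=r&(P[...,2]>lo)&(P[...,2]<hi);v,u=np.nonzero(n);X=ray("top",np.c_[u,v],.052 if lo<.1 else .154)[:,:2];print("stand/handle",lo,len(u),X.mean(0),np.median(P[n],0),cv2.minAreaRect((X*1000).astype(np.float32)))
q=cv2.resize(p[145:245,435:490],(330,600),interpolation=cv2.INTER_CUBIC)
s=cv2.imread("pics/scene0.png")[115:215,180:260];cv2.imwrite("pics/z.png",np.hstack([q,cv2.resize(s,(470,600),interpolation=cv2.INTER_CUBIC)]))
E
python3 m2.py
```

```text
blank g [0.569  0.3658] ang 107.2 ext -0.08497003268538145 0.06380906465789668 -0.02212008023130955 0.023440246156973217 origin from tips [0.5736 0.3509]
    -0.08 [-0.01  0.01]
    -0.06 [-0.011  0.011]
    -0.04 [-0.012  0.01 ]
    -0.02 [-0.012  0.011]
    0.0 [-0.021  0.021]
    0.02 [-0.021  0.023]
    0.04 [-0.022  0.022]
    0.06 [-0.016  0.015]
blank g [0.3936 0.3752] ang 87.2 ext -0.08687424481679865 0.062209924362870324 -0.019914431168554392 0.019939882030657396 origin from tips [0.3927 0.3579]
    -0.08 [-0.009  0.008]
    -0.06 [-0.008  0.008]
    -0.04 [-0.008  0.009]
    -0.02 [-0.007  0.009]
    0.0 [-0.02   0.019]
    0.02 [-0.019  0.02 ]
    0.04 [-0.019  0.02 ]
    0.06 [-0.015  0.017]
mug rim 197 [0.68328937 0.38782375 0.12737592] [0.41626432 0.12749943 0.07012874] [0.73523938 0.43394631 1.51030782]
mug all at .09 [0.63478049 0.34256857 0.09      ] [0.73443385 0.42994108 0.09      ]
nut bar 131 [ 0.57284476 -0.31532066] ((572.4887084960938, -315.1089782714844), (17.098291397094727, 77.2171401977539), 49.8018798828125)
nut all 287 [ 0.57290823 -0.3132659   0.06141277] [ 0.54061028 -0.34629594  0.03002511] [ 0.60545776 -0.28724832  0.08615331]
stand/handle 0.035 237 [ 0.42795487 -0.32327503] [ 0.4270437  -0.31921304  0.05106384] ((428.27166748046875, -330.61474609375), (60.96110534667969, 71.25311279296875), 15.603165626525879)
stand/handle 0.13 109 [ 0.42813944 -0.32915852] [ 0.42770874 -0.32876916  0.15238806] ((428.353515625, -328.9947814941406), (30.8021297454834, 32.217185974121094), 16.132305145263672)
```

View pics/z.png

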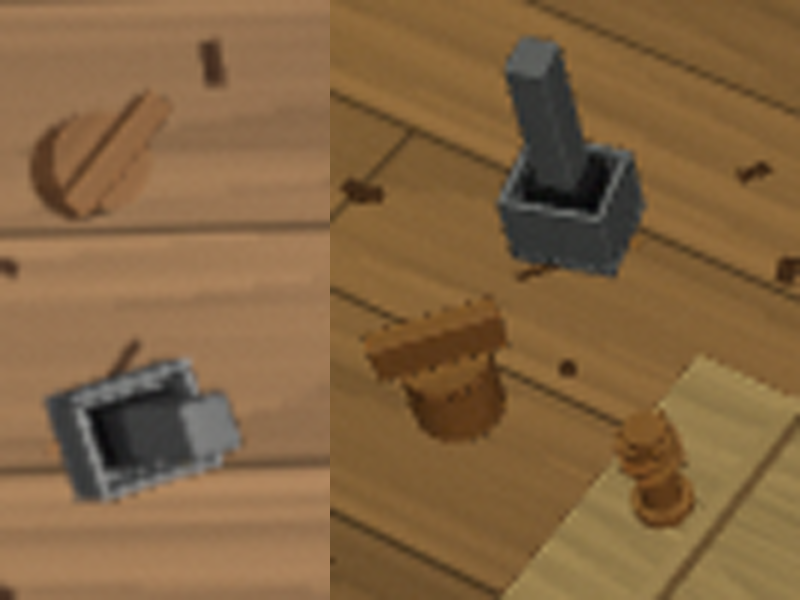

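```bash
cat > go.py <<'E'
# usage: go.py x y z yaw_deg [tilt] : remaining move, rotation first (tool frame), then shift in the turned tool frame, in units
import sys;from h import *
def target(yaw,tilt=0):
    c,s=np.cos(yaw),np.sin(yaw);R=np.array([[-s,c,0],[c,s,0],[0,0,-1]]).T   # columns x_t=(-s,c,0), y_t=(c,s,0), z=-z
    return R@Ro.from_rotvec([0,tilt,0]).as_matrix()
if __name__=="__main__":
    a=[float(v) for v in sys.argv[1:]];s=sense();R0=Ro.from_rotvec(s["orientation"]).as_matrix();p=s["position"]
    R1=target(np.radians(a[3]),a[4] if len(a)>4 else 0)
    print("t",s["time_s"],"pos",p.round(4),"yaw",np.degrees(np.arctan2(R0[1,1],R0[0,1])).round(2),"zaxis",R0[:,2].round(3),"open",round(s["opening"],4),"F",s["contact_force"].round(1))
    print("rot units",(Ro.from_matrix(R0.T@R1).as_rotvec()/.08).round(2),"shift units",((R1.T@(np.array(a[:3])-p))/.04).round(3))
E
python3 go.py .3917 .338 .30 -2.8
```

```text
t 0.1 pos [0.2444 0.5476 0.4039] yaw 65.95 zaxis [-0.001 -0.001 -1.   ] open 0.0878 F [ 0.7  0.3 -1. ]
rot units [-2.0e-02  1.0e-02  1.5e+01] shift units [-5.055  3.934  2.598]
```

play_rows --steps '[{"rot": [0, 0, 1], "translation": [0, 0, 0.26], "gripper": -1}, {"rot": [0, 0, 1], "translation": [0, 0, 0.26], "gripper": -1}, {"rot": [0, 0, 1], "translation": [0, 0, 0.26], "gripper": -1}, {"rot": [0, 0, 1], "translation": [0, 0, 0.26], "gripper": -1}, {"rot": [0, 0, 1], "translation": [0, 0, 0.26], "gripper": -1}, {"rot": [0, 0, 1], "translation": [0, 0, 0.26], "gripper": -1}, {"rot": [0, 0, 1], "translation": [0, 0, 0.26], "gripper": -1}, {"rot": [0, 0, 1], "translation": [0, 0, 0.26], "gripper": -1}, {"rot": [0, 0, 1], "translation": [0, 0, 0.26], "gripper": -1}, {"rot": [0, 0, 1], "translation": [0, 0, 0.26], "gripper": -1}]'

```text
time_s: 1.1
position: [0.2444, 0.5477, 0.2998]
orientation: [1.804, 2.572, -0.001]
contact_force: [-0.4, -0.2, 0.4]
opening: 0.0879
grasp_force: 0.0
```

play_rows --steps '[{"rot": [0, 0, 1], "translation": [0, 0, 0], "gripper": -1}, {"rot": [0, 0, 1], "translation": [0, 0, 0], "gripper": -1}, {"rot": [0, 0, 1], "translation": [0, 0, 0], "gripper": -1}, {"rot": [0, 0, 1], "translation": [0, 0, 0], "gripper": -1}, {"rot": [0, 0, 1], "translation": [0, 0, 0], "gripper": -1}]'

```text
time_s: 1.6
position: [0.2444, 0.5477, 0.3002]
orientation: [2.279, 2.162, -0.002]
contact_force: [-0.1, 0.1, 0.6]
opening: 0.0877
grasp_force: 0.0
```

play_rows --steps '[{"rot": [0, 0, 0], "translation": [-0.506, 0.393, 0], "gripper": -1}, {"rot": [0, 0, 0], "translation": [-0.506, 0.393, 0], "gripper": -1}, {"rot": [0, 0, 0], "translation": [-0.506, 0.393, 0], "gripper": -1}, {"rot": [0, 0, 0], "translation": [-0.506, 0.393, 0], "gripper": -1}, {"rot": [0, 0, 0], "translation": [-0.506, 0.393, 0], "gripper": -1}, {"rot": [0, 0, 0], "translation": [-0.506, 0.393, 0], "gripper": -1}, {"rot": [0, 0, 0], "translation": [-0.506, 0.393, 0], "gripper": -1}, {"rot": [0, 0, 0], "translation": [-0.506, 0.393, 0], "gripper": -1}, {"rot": [0, 0, 0], "translation": [-0.506, 0.393, 0], "gripper": -1}, {"rot": [0, 0, 0], "translation": [-0.506, 0.393, 0], "gripper": -1}]'

```text
time_s: 2.6
position: [0.392, 0.337, 0.3004]
orientation: [-2.275, -2.166, 0.001]
contact_force: [-0.2, 0.2, -0.2]
opening: 0.0876
grasp_force: 0.0
```

```bash
python3 go.py .3917 .338 .187 -2.8
python3 - <<'E'
from h import *
p,d=camera("scene");cv2.imwrite("pics/s1.png",p[150:350,260:560,::-1].repeat(2,0).repeat(2,1))
E
```

```text
t 2.6 pos [0.392  0.337  0.3004] yaw -2.8 zaxis [-0.001 -0.    -1.   ] open 0.0876 F [-0.2  0.2 -0.2]
rot units [-0.01  0.01 -0.  ] shift units [ 0.024 -0.009  2.835]
```

View pics/s1.png

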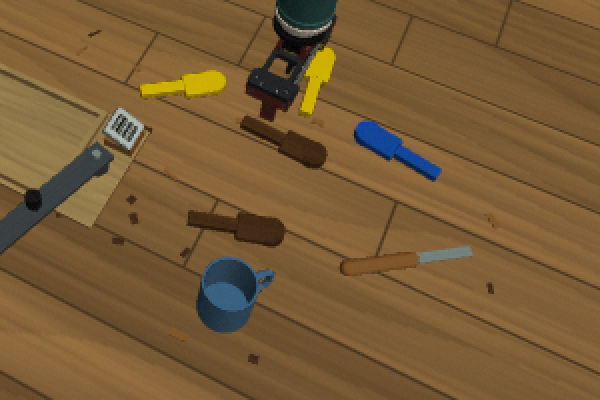

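The gripper is centred over blank B's handle, at about (275,110) in the view, and two dark blanks are confirmed. Next I'll descend and grip.

play_rows --steps '[{"rot": [0, 0, 0], "translation": [0.02, 0, 0.5], "gripper": -1}, {"rot": [0, 0, 0], "translation": [0, 0, 0.5], "gripper": -1}, {"rot": [0, 0, 0], "translation": [0, 0, 0.5], "gripper": -1}, {"rot": [0, 0, 0], "translation": [0, 0, 0.5], "gripper": -1}, {"rot": [0, 0, 0], "translation": [0, 0, 0.4], "gripper": -1}, {"rot": [0, 0, 0], "translation": [0, 0, 0.3], "gripper": -1}, {"rot": [0, 0, 0], "translation": [0, 0, 0.13], "gripper": -1}, {"rot": [0, 0, 0], "translation": [0, 0, 0], "gripper": -1}]'

```text
time_s: 3.45
position: [0.3915, 0.3388, 0.1869]
orientation: [-2.275, -2.166, 0.002]
contact_force: [-0.7, 0.0, -0.2]
opening: 0.0881
grasp_force: 0.0
```

play_rows --steps '[{"rot": [0, 0, 0], "translation": [0, 0, 0], "gripper": 1}, {"rot": [0, 0, 0], "translation": [0, 0, 0], "gripper": 1}, {"rot": [0, 0, 0], "translation": [0, 0, 0], "gripper": 1}, {"rot": [0, 0, 0], "translation": [0, 0, 0], "gripper": 1}, {"rot": [0, 0, 0], "translation": [0, 0, 0], "gripper": 1}, {"rot": [0, 0, 0], "translation": [0, 0, 0], "gripper": 1}, {"rot": [0, 0, 0], "translation": [0, 0, 0], "gripper": 1}, {"rot": [0, 0, 0], "translation": [0, 0, 0], "gripper": 1}]' --grip_force 25

```text
time_s: 4.25
position: [0.3917, 0.3388, 0.1874]
orientation: [2.275, 2.166, -0.0]
contact_force: [0.0, -0.6, 0.2]
opening: 0.0271
grasp_force: 0.0
```

play_rows --steps '[{"rot": [0, 0, 0], "translation": [0, 0, -0.3], "gripper": 1}, {"rot": [0, 0, 0], "translation": [0, 0, -0.6], "gripper": 1}, {"rot": [0, 0, 0], "translation": [0, 0, -0.6], "gripper": 1}, {"rot": [0, 0, 0], "translation": [0, 0, -0.6], "gripper": 1}, {"rot": [0, 0, 0], "translation": [0, 0, -0.3], "gripper": 1}]'

```text
time_s: 4.75
position: [0.3921, 0.3391, 0.286]
orientation: [2.275, 2.166, 0.005]
contact_force: [-0.3, -0.2, -0.7]
opening: 0.0215
grasp_force: 24.9
```

```bash
cat > press.py <<'E'
import numpy as np
C=np.array([.5815,-.0233]);YAW=-.016
def pw(x,y): c,s=np.cos(YAW),np.sin(YAW);return C+[c*x-s*y,s*x+c*y]
E
python3 - <<'E'
from press import *;print(pw(-.037,-.024),pw(.037,-.05),pw(0,-.14),pw(0,.14))
E
python3 go.py $(python3 -c "from press import *;print(*pw(-.037,-.024))") .28 -0.9
```

```text
[ 0.54412075 -0.04670495] [ 0.6176953  -0.07388557] [ 0.5792601  -0.16328208] [0.5837399  0.11668208]
t 4.75 pos [0.3921 0.3391 0.286 ] yaw -2.8 zaxis [ 0.003  0.002 -1.   ] open 0.0215 F [-0.3 -0.2 -0.7]
rot units [ 0.03 -0.02 -0.42] shift units [-9.585  3.951  0.15 ]
```

```bash
python3 - <<'E'
from h import *
p,d=camera("scene");cv2.imwrite("pics/s2.png",p[130:290,340:540,::-1].repeat(3,0).repeat(3,1))
E
```

```text
(no output)
```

View pics/s2.png

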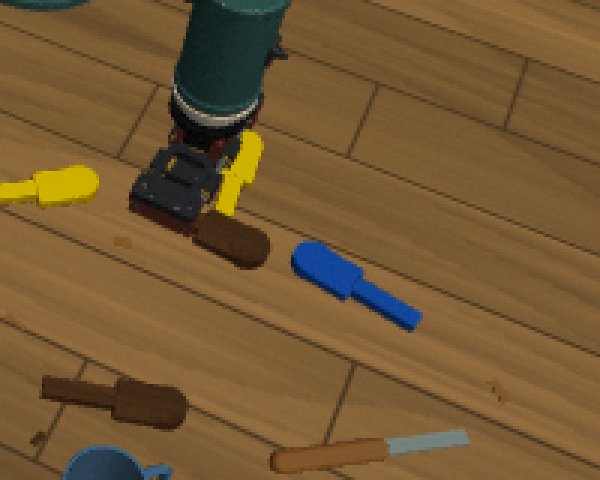

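The blank is held, with its blade showing at (230,240). Now I'll carry it to the bed.

play_rows --steps '[{"rot": [0, 0, -0.42], "translation": [0, 0, 0], "gripper": 1}, {"rot": [0, 0, 0], "translation": [-0.5, 0.2, 0], "gripper": 1}, {"rot": [0, 0, 0], "translation": [-0.7, 0.3, 0], "gripper": 1}, {"rot": [0, 0, 0], "translation": [-0.7, 0.3, 0], "gripper": 1}, {"rot": [0, 0, 0], "translation": [-0.7, 0.3, 0], "gripper": 1}, {"rot": [0, 0, 0], "translation": [-0.7, 0.3, 0], "gripper": 1}, {"rot": [0, 0, 0], "translation": [-0.7, 0.3, 0], "gripper": 1}, {"rot": [0, 0, 0], "translation": [-0.7, 0.3, 0], "gripper": 1}, {"rot": [0, 0, 0], "translation": [-0.7, 0.3, 0], "gripper": 1}, {"rot": [0, 0, 0], "translation": [-0.7, 0.3, 0], "gripper": 1}]'

```text
time_s: 5.8
position: [0.4919, 0.092, 0.2829]
orientation: [-2.238, -2.204, 0.001]
contact_force: [0.4, 0.3, 0.1]
opening: 0.0219
grasp_force: 24.9
```

play_rows --steps '[{"rot": [0, 0, 0], "translation": [-0.7, 0.3, 0], "gripper": 1}, {"rot": [0, 0, 0], "translation": [-0.7, 0.3, 0], "gripper": 1}, {"rot": [0, 0, 0], "translation": [-0.7, 0.3, 0], "gripper": 1}, {"rot": [0, 0, 0], "translation": [-0.7, 0.3, 0], "gripper": 1}, {"rot": [0, 0, 0], "translation": [-0.28, 0.15, 0], "gripper": 1}, {"rot": [0, 0, 0], "translation": [0, 0, 0], "gripper": 1}]'

```text
time_s: 6.4
position: [0.5445, -0.0319, 0.283]
orientation: [-2.241, -2.202, 0.0]
contact_force: [-1.0, -0.5, -1.2]
opening: 0.0216
grasp_force: 24.9
```

```bash
python3 go.py .5441 -.0467 .2 -0.9
python3 - <<'E'
from h import *
p,d=camera("scene");cv2.imwrite("pics/s3.png",p[130:290,200:400,::-1].repeat(3,0).repeat(3,1))
E
```

```text
t 6.4 pos [ 0.5445 -0.0319  0.283 ] yaw -1.01 zaxis [-0. -0. -1.] open 0.0216 F [-1.  -0.5 -1.2]
rot units [-0.    0.   -0.02] shift units [-0.37  -0.005  2.075]
```

View pics/s3.png

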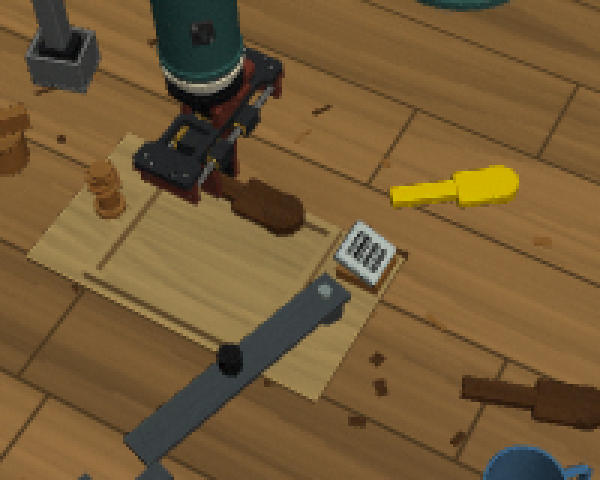

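play_rows --steps '[{"rot": [0, 0, 0], "translation": [-0.37, 0, 0.3], "gripper": 1}, {"rot": [0, 0, 0], "translation": [0, 0, 0.5], "gripper": 1}, {"rot": [0, 0, 0], "translation": [0, 0, 0.4], "gripper": 1}, {"rot": [0, 0, 0], "translation": [0, 0, 0.2], "gripper": 1}, {"rot": [0, 0, 0], "translation": [0, 0, 0.15], "gripper": 1}, {"rot": [0, 0, 0], "translation": [0, 0, 0], "gripper": 1}]'

```text
time_s: 7.05
position: [0.5433, -0.0452, 0.2207]
orientation: [-2.237, -2.204, 0.001]
contact_force: [-0.6, -0.3, -0.6]
opening: 0.0214
grasp_force: 24.9
```

play_rows --steps '[{"rot": [0, 0, 0], "translation": [0, 0, 0.07], "gripper": 1}, {"rot": [0, 0, 0], "translation": [0, 0, 0.07], "gripper": 1}, {"rot": [0, 0, 0], "translation": [0, 0, 0], "gripper": 1}]'

```text
time_s: 7.35
position: [0.5438, -0.0456, 0.216]
orientation: [2.238, 2.204, 0.0]
contact_force: [0.2, -0.1, -0.9]
opening: 0.0217
grasp_force: 24.9
```

play_rows --steps '[{"rot": [0, 0, 0], "translation": [0, 0, 0.07], "gripper": 1}, {"rot": [0, 0, 0], "translation": [0, 0, 0.07], "gripper": 1}, {"rot": [0, 0, 0], "translation": [0, 0, 0.07], "gripper": 1}, {"rot": [0, 0, 0], "translation": [0, 0, 0], "gripper": 1}]'

```text
time_s: 7.75
position: [0.5436, -0.0456, 0.207]
orientation: [-2.238, -2.204, 0.001]
contact_force: [-0.0, -0.2, 0.2]
opening: 0.0216
grasp_force: 24.9
```

play_rows --steps '[{"rot": [0, 0, 0], "translation": [0, 0, 0.05], "gripper": 1}, {"rot": [0, 0, 0], "translation": [0, 0, 0.05], "gripper": 1}, {"rot": [0, 0, 0], "translation": [0, 0, 0], "gripper": 1}]'

```text
time_s: 8.05
position: [0.5438, -0.0456, 0.2051]
orientation: [2.238, 2.204, 0.0]
contact_force: [-4.7, -0.1, 19.1]
opening: 0.0218
grasp_force: 25.0
```

play_rows --steps '[{"rot": [0, 0, 0], "translation": [0, 0, -0.02], "gripper": 0}, {"rot": [0, 0, 0], "translation": [0, 0, 0], "gripper": 0}, {"rot": [0, 0, 0], "translation": [0, 0, 0], "gripper": 0}, {"rot": [0, 0, 0], "translation": [0, 0, -0.2], "gripper": 0}, {"rot": [0, 0, 0], "translation": [0, 0, -0.5], "gripper": 0}, {"rot": [0, 0, 0], "translation": [0, 0, -0.6], "gripper": -1}, {"rot": [0, 0, 0], "translation": [0, 0, -0.6], "gripper": -1}, {"rot": [0, 0, 0], "translation": [0, 0, -0.6], "gripper": -1}, {"rot": [0, 0, 0], "translation": [0, 0, 0], "gripper": -1}]'

```text
time_s: 8.95
position: [0.5451, -0.0458, 0.3076]
orientation: [2.235, 2.201, 0.005]
contact_force: [0.1, -0.3, -0.2]
opening: 0.0725
grasp_force: 0.0
```

```bash
cat > grasp.py <<'E'
# TCP for grasp of blank: origin, angle deg, t along axis, tilt, grasp-point height
import sys;from h import *;from go import target
ox,oy,ang,t,tilt,gz=map(float,sys.argv[1:7]);a=np.radians(ang);R=target(a-np.pi/2,tilt)
g=np.array([ox+t*np.cos(a),oy+t*np.sin(a),gz]);tc=g-R[:,2]*.163
print("z",R[:,2].round(3),"%.4f %.4f %.4f %.1f %.2f"%(*tc,ang-90,tilt),"10cm back: %.4f %.4f %.4f"%tuple(tc-R[:,2]*.1))
E
python3 - <<'E'
from h import *
p,d=camera("top");cv2.imwrite("pics/top1.png",p[:,:,::-1])
E
sed -e 's/top0/top1/' m2.py | sed '/^# nut/,$d' > m3.py; python3 m3.py; python3 grasp.py .5736 .3509 107.2 -.045 .4 .024;python3 grasp.py .5736 .3509 107.2 -.045 -.4 .024; python3 go.py .5 0.2 .38 17.2 .4
```

```text
blank g [0.5691 0.3657] ang 106.9 ext -0.08486861496626981 0.06393354364645248 -0.021027965663608646 0.023590605705251826 origin from tips [0.5736 0.3509]
    -0.08 [-0.01  0.01]
    -0.06 [-0.011  0.011]
    -0.04 [-0.011  0.009]
    -0.02 [-0.01   0.009]
    0.0 [-0.021  0.021]
    0.02 [-0.021  0.024]
    0.04 [-0.021  0.021]
    0.06 [-0.016  0.012]
mug rim 197 [0.68328937 0.38782375 0.12737592] [0.41626432 0.12749943 0.07012874] [0.73523938 0.43394631 1.51030782]
mug all at .09 [0.63478049 0.34256857 0.09      ] [0.73443385 0.42994108 0.09      ]
z [-0.115  0.372 -0.921] 0.6057 0.2473 0.1741 17.2 0.40 10cm back: 0.6172 0.2101 0.2662
z [ 0.115 -0.372 -0.921] 0.5681 0.3685 0.1741 17.2 -0.40 10cm back: 0.5566 0.4057 0.2662
t 9.0 pos [ 0.5445 -0.0457  0.306 ] yaw -0.88 zaxis [ 0.004 -0.001 -1.   ] open 0.0763 F [0.1 0.4 0.1]
rot units [ 0.83  4.98 -3.88] shift units [6.427 0.754 0.708]
```

play_rows --steps '[{"rot": [0.17, 1, -0.78], "translation": [0, 0, -0.2], "gripper": -1}, {"rot": [0.17, 1, -0.78], "translation": [0, 0, -0.2], "gripper": -1}, {"rot": [0.17, 1, -0.78], "translation": [0, 0, -0.2], "gripper": -1}, {"rot": [0.17, 1, -0.78], "translation": [0, 0, -0.2], "gripper": -1}, {"rot": [0.17, 1, -0.78], "translation": [0, 0, -0.2], "gripper": -1}, {"rot": [0, 0, 0], "translation": [0, 0, 0], "gripper": -1}]'

```text
time_s: 9.6
position: [0.5456, -0.0527, 0.3426]
orientation: [-1.658, -2.247, -0.335]
contact_force: [-0.3, 0.4, 0.1]
opening: 0.0877
grasp_force: 0.0
```

```bash
python3 go.py .6172 .2101 .2662 17.1 .4
```

```text
t 9.6 pos [ 0.5456 -0.0527  0.3426] yaw 17.22 zaxis [-0.121  0.376 -0.919] open 0.0877 F [-0.3  0.4  0.1]
rot units [-0.07 -0.07 -0.  ] shift units [4.556 3.642 4.001]
```

play_rows --steps '[{"rot": [0, 0, 0], "translation": [0.57, 0.455, 0.5], "gripper": -1}, {"rot": [0, 0, 0], "translation": [0.57, 0.455, 0.5], "gripper": -1}, {"rot": [0, 0, 0], "translation": [0.57, 0.455, 0.5], "gripper": -1}, {"rot": [0, 0, 0], "translation": [0.57, 0.455, 0.5], "gripper": -1}, {"rot": [0, 0, 0], "translation": [0.57, 0.455, 0.5], "gripper": -1}, {"rot": [0, 0, 0], "translation": [0.57, 0.455, 0.5], "gripper": -1}, {"rot": [0, 0, 0], "translation": [0.57, 0.455, 0.5], "gripper": -1}, {"rot": [0, 0, 0], "translation": [0.57, 0.455, 0.5], "gripper": -1}, {"rot": [0, 0, 0], "translation": [0, 0, 0], "gripper": -1}, {"rot": [0, 0, 0], "translation": [0, 0, 0], "gripper": -1}]'

```text
time_s: 10.6
position: [0.6146, 0.2123, 0.2661]
orientation: [-1.657, -2.25, -0.331]
contact_force: [-1.0, -0.1, 0.1]
opening: 0.0876
grasp_force: 0.0
```

```bash
python3 go.py .6057 .2473 .1741 17.1 .4
```

```text
t 10.6 pos [0.6146 0.2123 0.2661] yaw 17.34 zaxis [-0.122  0.372 -0.92 ] open 0.0876 F [-1.  -0.1  0.1]
rot units [-0.09 -0.03  0.02] shift units [-0.064  0.044  2.469]
```

play_rows --steps '[{"rot": [-0.09, 0, 0], "translation": [-0.06, 0.04, 0.4], "gripper": -1}, {"rot": [0, 0, 0], "translation": [0, 0, 0.5], "gripper": -1}, {"rot": [0, 0, 0], "translation": [0, 0, 0.5], "gripper": -1}, {"rot": [0, 0, 0], "translation": [0, 0, 0.5], "gripper": -1}, {"rot": [0, 0, 0], "translation": [0, 0, 0.3], "gripper": -1}, {"rot": [0, 0, 0], "translation": [0, 0, 0.2], "gripper": -1}, {"rot": [0, 0, 0], "translation": [0, 0, 0.07], "gripper": -1}, {"rot": [0, 0, 0], "translation": [0, 0, 0], "gripper": -1}]'

```text
time_s: 11.4
position: [0.6065, 0.2468, 0.1758]
orientation: [-1.662, -2.251, -0.343]
contact_force: [0.4, 0.2, -0.5]
opening: 0.0878
grasp_force: 0.0
```

play_rows --steps '[{"rot": [0, 0, 0], "translation": [0, 0, 0], "gripper": 1}, {"rot": [0, 0, 0], "translation": [0, 0, 0], "gripper": 1}, {"rot": [0, 0, 0], "translation": [0, 0, 0], "gripper": 1}, {"rot": [0, 0, 0], "translation": [0, 0, 0], "gripper": 1}, {"rot": [0, 0, 0], "translation": [0, 0, 0], "gripper": 1}, {"rot": [0, 0, 0], "translation": [0, 0, 0], "gripper": 1}, {"rot": [0, 0, 0], "translation": [0, 0, 0], "gripper": 1}, {"rot": [0, 0, 0], "translation": [0, 0, 0], "gripper": 1}, {"rot": [0, 0, 0], "translation": [0, 0, 0], "gripper": 1}, {"rot": [0, 0, 0], "translation": [0, 0, 0], "gripper": 1}]'

```text
time_s: 12.4
position: [0.6064, 0.2471, 0.1756]
orientation: [-1.661, -2.251, -0.343]
contact_force: [0.1, -0.3, -0.5]
opening: 0.0217
grasp_force: 25.0
```

play_rows --steps '[{"rot": [0, 0, 0], "translation": [0, 0, 0], "gripper": 1}, {"rot": [0, 0, 0], "translation": [0, 0, -0.2], "gripper": 1}, {"rot": [0, 0, 0], "translation": [0, 0, -0.5], "gripper": 1}, {"rot": [0, 0, 0], "translation": [0, 0, -0.6], "gripper": 1}, {"rot": [0, 0, 0], "translation": [0, 0, -0.6], "gripper": 1}, {"rot": [0, 0, 0], "translation": [0, 0, -0.6], "gripper": 1}, {"rot": [0, 0, 0], "translation": [0, 0, 0], "gripper": 1}]'

```text
time_s: 13.1
position: [0.6195, 0.2086, 0.2711]
orientation: [-1.664, -2.255, -0.35]
contact_force: [1.3, 1.1, 0.1]
opening: 0.0219
grasp_force: 25.0
```

```bash
python3 -c "from press import *;print(*pw(.037,-.05))"; python3 go.py .6177 -.0739 .3 -0.9
```

```text
0.6176952982339302 -0.07388557487818881
t 13.1 pos [0.6195 0.2086 0.2711] yaw 17.05 zaxis [-0.107  0.377 -0.92 ] open 0.0219 F [1.3 1.1 0.1]
rot units [-0.68 -5.01  3.88] shift units [-7.063  0.065 -0.722]
```

play_rows --steps '[{"rot": [0, 0, 0], "translation": [0, 0, -0.6], "gripper": 1}, {"rot": [-0.11, -0.83, 0.65], "translation": [0, 0, 0], "gripper": 1}, {"rot": [-0.11, -0.83, 0.65], "translation": [0, 0, 0], "gripper": 1}, {"rot": [-0.11, -0.83, 0.65], "translation": [0, 0, 0], "gripper": 1}, {"rot": [-0.11, -0.83, 0.65], "translation": [0, 0, 0], "gripper": 1}, {"rot": [-0.11, -0.83, 0.65], "translation": [0, 0, 0], "gripper": 1}, {"rot": [-0.11, -0.83, 0.65], "translation": [0, 0, 0], "gripper": 1}, {"rot": [0, 0, 0], "translation": [0, 0, 0], "gripper": 1}]'

```text
time_s: 13.9
position: [0.6197, 0.2015, 0.2887]
orientation: [-2.231, -2.201, 0.011]
contact_force: [-0.6, 0.3, -0.6]
opening: 0.0219
grasp_force: 25.0
```

play_rows --steps '[{"rot": [0, 0, 0], "translation": [-0.4, 0, 0], "gripper": 1}, {"rot": [0, 0, 0], "translation": [-0.7, 0, 0], "gripper": 1}, {"rot": [0, 0, 0], "translation": [-0.7, 0, 0], "gripper": 1}, {"rot": [0, 0, 0], "translation": [-0.7, 0, 0], "gripper": 1}, {"rot": [0, 0, 0], "translation": [-0.7, 0, 0], "gripper": 1}, {"rot": [0, 0, 0], "translation": [-0.7, 0, 0], "gripper": 1}, {"rot": [0, 0, 0], "translation": [-0.7, 0, 0], "gripper": 1}, {"rot": [0, 0, 0], "translation": [-0.7, 0, 0], "gripper": 1}, {"rot": [0, 0, 0], "translation": [-0.7, 0, 0], "gripper": 1}, {"rot": [0, 0, 0], "translation": [0, 0, 0], "gripper": 1}]'

```text
time_s: 14.9
position: [0.6164, -0.0438, 0.2891]
orientation: [-2.236, -2.196, 0.008]
contact_force: [0.2, -0.5, -0.4]
opening: 0.0215
grasp_force: 25.0
```

```bash
python3 go.py .6177 -.0739 .21 -0.9
python3 - <<'E'
from h import *
p,d=camera("scene");q,d=camera("top");cv2.imwrite("pics/s4.png",np.hstack([cv2.resize(p[130:290,200:360],(400,400)),cv2.resize(q[100:260,270:430],(400,400))])[:,:,::-1])
E
```

```text
t 14.9 pos [ 0.6164 -0.0438  0.2891] yaw -1.03 zaxis [-0.008  0.002 -1.   ] open 0.0215 F [ 0.2 -0.5 -0.4]
rot units [-0.11 -0.02 -0.03] shift units [-0.752  0.045  1.977]
```

View pics/s4.png

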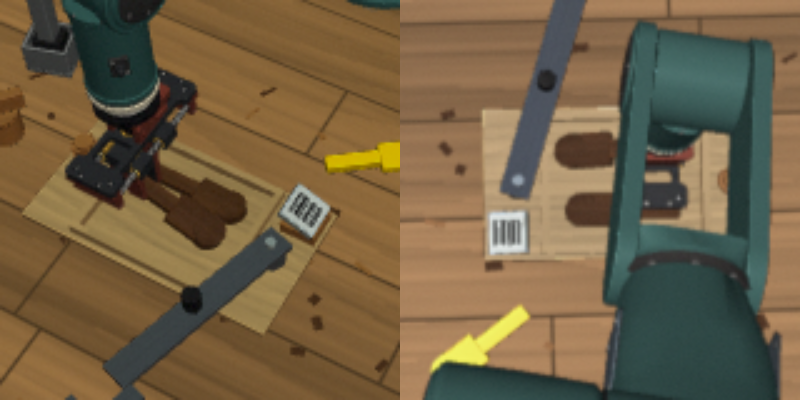

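play_rows --steps '[{"rot": [-0.11, 0, 0], "translation": [-0.5, 0.04, 0], "gripper": 1}, {"rot": [0, 0, 0], "translation": [0, 0, 0.5], "gripper": 1}, {"rot": [0, 0, 0], "translation": [0, 0, 0.6], "gripper": 1}, {"rot": [0, 0, 0], "translation": [0, 0, 0.5], "gripper": 1}, {"rot": [0, 0, 0], "translation": [0, 0, 0.3], "gripper": 1}, {"rot": [0, 0, 0], "translation": [0, 0, 0.1], "gripper": 1}, {"rot": [0, 0, 0], "translation": [0, 0, 0], "gripper": 1}]'

```text
time_s: 15.7
position: [0.6179, -0.0589, 0.2091]
orientation: [-2.236, -2.204, -0.002]
contact_force: [0.1, 0.2, 1.2]
opening: 0.0215
grasp_force: 25.0
```

play_rows --steps '[{"rot": [0, 0, 0], "translation": [0, 0, 0.06], "gripper": 1}, {"rot": [0, 0, 0], "translation": [0, 0, 0.06], "gripper": 1}, {"rot": [0, 0, 0], "translation": [0, 0, 0], "gripper": 1}]'

```text
time_s: 16.0
position: [0.6183, -0.0594, 0.2049]
orientation: [-2.238, -2.204, -0.002]
contact_force: [-1.4, 0.2, 1.8]
opening: 0.0217
grasp_force: 25.0
```

play_rows --steps '[{"rot": [0, 0, 0], "translation": [0, 0, 0.05], "gripper": 1}, {"rot": [0, 0, 0], "translation": [0, 0, 0.05], "gripper": 1}, {"rot": [0, 0, 0], "translation": [0, 0, 0], "gripper": 1}]'

```text
time_s: 16.3
position: [0.6183, -0.0596, 0.2012]
orientation: [2.238, 2.204, 0.002]
contact_force: [-0.7, -0.5, 7.2]
opening: 0.0216
grasp_force: 25.0
```

Contact. Release, retreat, and check both blanks.

play_rows --steps '[{"rot": [0, 0, 0], "translation": [0, 0, 0], "gripper": 0}, {"rot": [0, 0, 0], "translation": [0, 0, 0], "gripper": 0}, {"rot": [0, 0, 0], "translation": [0, 0, 0], "gripper": 0}, {"rot": [0, 0, 0], "translation": [0, 0, -0.2], "gripper": 0}, {"rot": [0, 0, 0], "translation": [0, 0, -0.5], "gripper": 0}, {"rot": [0, 0, 0], "translation": [0, 0, -0.6], "gripper": -1}, {"rot": [0, 0, 0], "translation": [0, 0, -0.6], "gripper": -1}, {"rot": [0, 0, 0], "translation": [0, 0, -0.8], "gripper": -1}, {"rot": [0, 0, 0], "translation": [0, -0.8, 0], "gripper": -1}, {"rot": [0, 0, 0], "translation": [0, -0.8, 0], "gripper": -1}]'

```text
time_s: 17.3
position: [0.5545, -0.0587, 0.3103]
orientation: [2.236, 2.203, 0.005]
contact_force: [-0.5, -0.0, -0.5]
opening: 0.0804
grasp_force: 0.0
```

play_rows --steps '[{"rot": [0, 0, 0], "translation": [0.5, -0.8, -0.3], "gripper": -1}, {"rot": [0, 0, 0], "translation": [0.8, -0.8, -0.3], "gripper": -1}, {"rot": [0, 0, 0], "translation": [0.9, 0, 0], "gripper": -1}, {"rot": [0, 0, 0], "translation": [0.9, 0, 0], "gripper": -1}, {"rot": [0, 0, 0], "translation": [0.9, 0, 0], "gripper": -1}, {"rot": [0, 0, 0], "translation": [0.9, 0, 0], "gripper": -1}, {"rot": [0, 0, 0], "translation": [0.9, 0, 0], "gripper": -1}, {"rot": [0, 0, 0], "translation": [0.9, 0, 0], "gripper": -1}, {"rot": [0, 0, 0], "translation": [0, 0, 0], "gripper": -1}]'

```text
time_s: 18.2
position: [0.4942, 0.2138, 0.3335]
orientation: [-2.234, -2.208, -0.006]
contact_force: [-0.6, -0.1, 0.5]
opening: 0.0875
grasp_force: 0.0
```

```bash
cat > chk.py <<'E'
from h import *;from press import *
import sys
p,d=camera("top");p=p[:,:,::-1].copy();np.save("topd.npy",d);cv2.imwrite("pics/top_last.png",p);P=cloud("top",d)
h=cv2.cvtColor(p,cv2.COLOR_BGR2HSV)
m=((h[...,2]<100)&(h[...,1]>90)&(h[...,0]<20)).astype(np.uint8);m=cv2.morphologyEx(m,cv2.MORPH_OPEN,np.ones((3,3)))
for mm,s,c in mask_cc(m,200):
    v,u=np.nonzero(mm);X=ray("top",np.c_[u,v],.026)[:,:2]
    if not(.3<X[:,0].mean()<.75 and -.2<X[:,1].mean()<.6):continue
    g=X.mean(0);w,V=np.linalg.eigh(np.cov(X.T));a=V[:,1]*np.sign(V[1,1]);t=(X-g)@a
    o=g+a*((t.min()+t.max())/2-.005)-C;print("blank px",s[4],"len",np.ptp(t).round(3),"press xy",(o@[np.cos(YAW),np.sin(YAW)]).round(4),(o@[-np.sin(YAW),np.cos(YAW)]).round(4),"ang",np.degrees(np.arctan2(a[1],a[0])).round(1),"z",np.percentile(P[mm&(d>0)][:,2],[10,50,90]).round(4))
E
python3 chk.py; python3 go.py .7 .077 .35 0
python3 -c "
import cv2;p=cv2.imread('pics/top_last.png');cv2.imwrite('pics/t2.png',cv2.resize(p[80:260,200:500],(800,480)))"
```

```text
blank px 409 len 0.144 press xy 0.0363 0.0027 ang 89.7 z [0.0237 0.0279 0.0324]
blank px 409 len 0.146 press xy -0.0375 -0.0011 ang 88.3 z [0.0239 0.0284 0.0327]
t 18.25 pos [0.494  0.212  0.3333] yaw -0.68 zaxis [ 0.001  0.002 -1.   ] open 0.0872 F [0.1 0.2 0.3]
rot units [ 0.01 -0.02 -0.15] shift units [-3.375  5.149 -0.418]
```

View pics/t2.png

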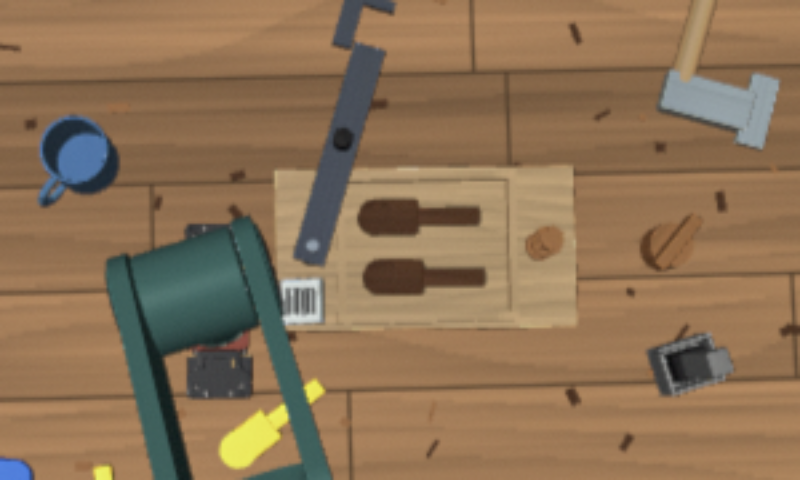

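play_rows --steps '[{"rot": [0, 0, 0], "translation": [-0.3, 0.5, 0.1], "gripper": -0.2}, {"rot": [0, 0, 0], "translation": [-0.4, 0.6, 0.1], "gripper": -0.2}, {"rot": [0, 0, 0], "translation": [-0.4, 0.6, 0.1], "gripper": -0.2}, {"rot": [0, 0, 0], "translation": [-0.4, 0.6, 0.1], "gripper": -0.2}, {"rot": [0, 0, 0], "translation": [-0.4, 0.6, 0.1], "gripper": -0.2}, {"rot": [0, 0, 0], "translation": [-0.4, 0.6, 0.1], "gripper": -0.2}, {"rot": [0, 0, 0], "translation": [-0.4, 0.6, 0.1], "gripper": -0.2}, {"rot": [0, 0, 0], "translation": [-0.4, 0.6, 0.1], "gripper": -0.2}, {"rot": [0, 0, 0], "translation": [-0.3, 0.55, 0], "gripper": -0.2}, {"rot": [0, 0, 0], "translation": [0, 0, 0], "gripper": -0.2}]'

```text
time_s: 19.25
position: [0.7042, 0.0675, 0.3007]
orientation: [2.241, 2.2, 0.003]
contact_force: [0.8, -0.5, 0.5]
opening: 0.0527
grasp_force: 0.0
```

```bash
python3 go.py .705 .0765 .241 -.7
```

```text
t 19.25 pos [0.7042 0.0675 0.3007] yaw -1.06 zaxis [ 0.002  0.    -1.   ] open 0.0527 F [ 0.8 -0.5  0.5]
rot units [ 0.03 -0.   -0.08] shift units [0.225 0.017 1.493]
```

play_rows --steps '[{"rot": [0, 0, 0], "translation": [0.22, 0.02, 0.4], "gripper": -0.2}, {"rot": [0, 0, 0], "translation": [0, 0, 0.5], "gripper": -0.2}, {"rot": [0, 0, 0], "translation": [0, 0, 0.4], "gripper": -0.2}, {"rot": [0, 0, 0], "translation": [0, 0, 0.2], "gripper": -0.2}, {"rot": [0, 0, 0], "translation": [0, 0, 0], "gripper": 1}, {"rot": [0, 0, 0], "translation": [0, 0, 0], "gripper": 1}, {"rot": [0, 0, 0], "translation": [0, 0, 0], "gripper": 1}, {"rot": [0, 0, 0], "translation": [0, 0, 0], "gripper": 1}, {"rot": [0, 0, 0], "translation": [0, 0, 0], "gripper": 1}, {"rot": [0, 0, 0], "translation": [0, 0, 0], "gripper": 1}]' --grip_force 20

```text
time_s: 20.25
position: [0.7057, 0.0797, 0.242]
orientation: [2.235, 2.201, 0.01]
contact_force: [8.2, 0.4, -5.8]
opening: 0.0239
grasp_force: 20.0
```

```bash
python3 go.py .705 .0765 .241 -.7
```

```text
t 20.25 pos [0.7057 0.0797 0.242 ] yaw -0.88 zaxis [ 0.008  0.001 -1.   ] open 0.0239 F [ 8.2  0.4 -5.8]
rot units [ 0.1  -0.01 -0.04] shift units [-0.081 -0.016  0.024]
```

play_rows --steps '[{"rot": [0, 0, 0], "translation": [-0.378, -0.153, 0], "gripper": 1}, {"rot": [0, 0, 0], "translation": [-0.353, -0.198, 0], "gripper": 1}, {"rot": [0, 0, 0], "translation": [-0.328, -0.24, 0], "gripper": 1}, {"rot": [0, 0, 0], "translation": [-0.295, -0.28, 0], "gripper": 1}, {"rot": [0, 0, 0], "translation": [-0.258, -0.313, 0], "gripper": 1}]'

```text
time_s: 20.75
position: [0.6606, 0.0125, 0.242]
orientation: [2.227, 2.193, 0.014]
contact_force: [19.9, -16.0, -18.5]
opening: 0.0236
grasp_force: 20.0
```

play_rows --steps '[{"rot": [0, 0, 0], "translation": [-0.218, -0.345, 0], "gripper": 1}, {"rot": [0, 0, 0], "translation": [-0.173, -0.368, 0], "gripper": 1}, {"rot": [0, 0, 0], "translation": [-0.125, -0.385, 0], "gripper": 1}, {"rot": [0, 0, 0], "translation": [-0.075, -0.3, 0], "gripper": 1}, {"rot": [0, 0, 0], "translation": [0, 0, 0], "gripper": 1}]'

```text
time_s: 21.25
position: [0.5986, -0.0092, 0.2419]
orientation: [2.235, 2.201, 0.0]
contact_force: [0.1, -11.1, -1.0]
opening: 0.0236
grasp_force: 20.0
```

```bash
python3 go.py $(python3 -c "from press import *;print(*pw(0,.01))") .241 -.9
```

```text
t 21.25 pos [ 0.5986 -0.0092  0.2419] yaw -0.86 zaxis [ 0.003 -0.003 -1.   ] open 0.0236 F [  0.1 -11.1  -1. ]
rot units [0.04 0.04 0.01] shift units [-0.108 -0.423  0.023]
```

play_rows --steps '[{"rot": [0, 0, 0], "translation": [-0.05, -0.15, 0], "gripper": 1}, {"rot": [0, 0, 0], "translation": [-0.05, -0.15, 0], "gripper": 1}, {"rot": [0, 0, 0], "translation": [0, -0.1, 0], "gripper": 1}, {"rot": [0, 0, 0], "translation": [0, -0.05, 0], "gripper": 1}, {"rot": [0, 0, 0], "translation": [0, 0, 0], "gripper": 1}]'

```text
time_s: 21.75
position: [0.5818, -0.0116, 0.2418]
orientation: [2.235, 2.201, 0.004]
contact_force: [2.2, -6.4, -0.3]
opening: 0.0232
grasp_force: 20.0
```

play_rows --steps '[{"rot": [0, 0, 0], "translation": [0, -0.07, 0], "gripper": 1}, {"rot": [0, 0, 0], "translation": [0, -0.05, 0], "gripper": 1}, {"rot": [0, 0, 0], "translation": [0, 0, 0], "gripper": 1}]'

```text
time_s: 22.05
position: [0.5798, -0.0116, 0.2419]
orientation: [2.231, 2.197, 0.012]
contact_force: [12.0, -6.1, -11.4]
opening: 0.0238
grasp_force: 20.0
```

Bar at its stop. Release, lift, and head to the nut: first centre it by a lengthwise pinch, then grip it across.

play_rows --steps '[{"rot": [0, 0, 0], "translation": [0, 0, 0], "gripper": -0.2}, {"rot": [0, 0, 0], "translation": [0, 0, 0], "gripper": -0.2}, {"rot": [0, 0, 0], "translation": [0, 0, 0], "gripper": -0.2}, {"rot": [0, 0, 0], "translation": [0, 0, -0.4], "gripper": -0.2}, {"rot": [0, 0, 0], "translation": [0, 0, -0.8], "gripper": -0.2}, {"rot": [0, 0, 0], "translation": [0, 0, -0.8], "gripper": -1}, {"rot": [0, 0, 0], "translation": [0, 0, 0], "gripper": -1}]'

```text
time_s: 22.75
position: [0.5769, -0.0102, 0.3248]
orientation: [2.235, 2.201, 0.009]
contact_force: [0.2, -0.6, 0.2]
opening: 0.0653
grasp_force: 0.0
```

play_rows --steps '[{"rot": [0, 0, 0.857], "translation": [0, 0, 0], "gripper": -1}, {"rot": [0, 0, 0.857], "translation": [0, 0, 0], "gripper": -1}, {"rot": [0, 0, 0.857], "translation": [0, 0, 0], "gripper": -1}, {"rot": [0, 0, 0.857], "translation": [0, 0, 0], "gripper": -1}, {"rot": [0, 0, 0.857], "translation": [0, 0, 0], "gripper": -1}, {"rot": [0, 0, 0.857], "translation": [0, 0, 0], "gripper": -1}, {"rot": [0, 0, 0.857], "translation": [0, 0, 0], "gripper": -1}, {"rot": [0, 0, 0.857], "translation": [0, 0, 0], "gripper": -1}, {"rot": [0, 0, 0.857], "translation": [0, 0, 0], "gripper": -1}, {"rot": [0, 0, 0.857], "translation": [0, 0, 0], "gripper": -1}]'

```text
time_s: 23.75
position: [0.5748, -0.01, 0.3196]
orientation: [-2.849, -1.319, 0.001]
contact_force: [-0.0, -0.0, 0.2]
opening: 0.0881
grasp_force: 0.0
```

```bash
python3 go.py .5715 -.3145 .32 -40.2
```

```text
t 23.75 pos [ 0.5748 -0.01    0.3196] yaw -40.3 zaxis [-0.002  0.002 -1.   ] open 0.0881 F [-0.  -0.   0.2]
rot units [-0.03 -0.   -0.02] shift units [-5.868  4.85  -0.009]
```

play_rows --steps '[{"rot": [0, 0, 0], "translation": [-0.4, 0.33, 0], "gripper": -1}, {"rot": [0, 0, 0], "translation": [-0.7, 0.58, 0], "gripper": -1}, {"rot": [0, 0, 0], "translation": [-0.7, 0.58, 0], "gripper": -1}, {"rot": [0, 0, 0], "translation": [-0.7, 0.58, 0], "gripper": -1}, {"rot": [0, 0, 0], "translation": [-0.7, 0.58, 0], "gripper": -1}, {"rot": [0, 0, 0], "translation": [-0.7, 0.58, 0], "gripper": -1}, {"rot": [0, 0, 0], "translation": [-0.7, 0.58, 0], "gripper": -1}, {"rot": [0, 0, 0], "translation": [-0.7, 0.58, 0], "gripper": -1}, {"rot": [0, 0, 0], "translation": [-0.57, 0.46, 0], "gripper": -1}, {"rot": [0, 0, 0], "translation": [0, 0, 0], "gripper": -1}]'

```text
time_s: 24.75
position: [0.5719, -0.3182, 0.3192]
orientation: [-2.851, -1.319, -0.0]
contact_force: [-0.5, -0.9, 0.3]
opening: 0.0881
grasp_force: 0.0
```

play_rows --steps '[{"rot": [0, 0, 0], "translation": [0, 0, 0], "gripper": -1}, {"rot": [0, 0, 0], "translation": [0, 0, 0], "gripper": -1}]'

```text
time_s: 24.95
position: [0.5721, -0.3135, 0.3195]
orientation: [-2.846, -1.323, -0.0]
contact_force: [0.1, 0.2, 0.1]
opening: 0.088
grasp_force: 0.0
```

```bash
python3 go.py .5715 -.3145 .245 -40.2; sed -e 's/top0.png/top_last.png/;s/top0.npy/topd.npy/' m2.py | sed '/^q=/,$d;/^for mm/,/^v,u.*mug all/d' > m4.py;sed -i 's/^r=np.zeros(b.shape/r=np.zeros(m.shape/' m4.py; python3 m4.py
python3 - <<'E'
from h import *
p,d=camera("top");np.save("topd2.npy",d);cv2.imwrite("pics/top_2.png",p[:,:,::-1])
s,d=camera("scene");cv2.imwrite("pics/sn.png",np.hstack([cv2.resize(p[60:260,280:480],(400,400)),cv2.resize(s[130:290,160:320],(400,400))])[:,:,::-1])
E
```

```text
t 24.95 pos [ 0.5721 -0.3135  0.3195] yaw -40.12 zaxis [-0.001  0.003 -1.   ] open 0.088 F [0.1 0.2 0.1]
rot units [-0.03 -0.02  0.02] shift units [-0.028  0.005  1.863]
nut bar 130 [ 0.57273313 -0.3155068 ] ((572.5956420898438, -314.9124755859375), (17.14560890197754, 77.21556091308594), 49.27253723144531)
nut all 286 [ 0.57279918 -0.31330754  0.06166587] [ 0.54053734 -0.34484308  0.03114188] [ 0.60486888 -0.28770941  0.08518   ]
stand/handle 0.035 240 [ 0.42761021 -0.32252113] [ 0.42693201 -0.31865896  0.0514787 ] ((427.80780029296875, -330.3307800292969), (60.37966537475586, 71.94589233398438), 15.431367874145508)
stand/handle 0.13 109 [ 0.42805721 -0.32918231] [ 0.42773406 -0.32927602  0.15243634] ((427.6143493652344, -329.67376708984375), (32.85810852050781, 29.64267921447754), 88.47491455078125)
```

View pics/sn.png

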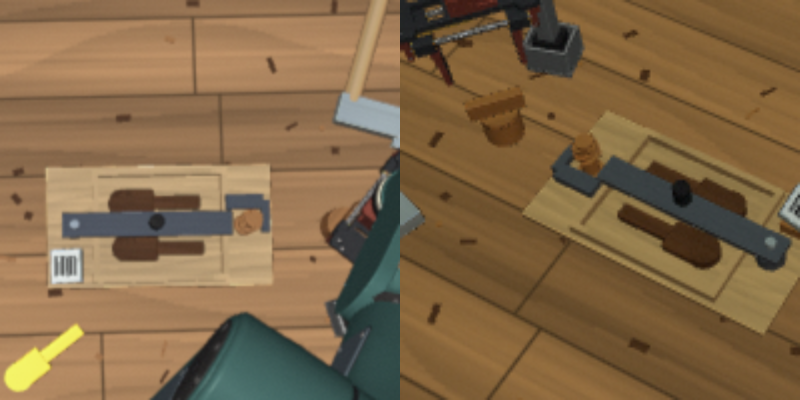

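The bar is fully home over both blanks, and its fork wraps the post at (247,222). Descending to the lengthwise pinch.

play_rows --steps '[{"rot": [0, 0, 0.08], "translation": [-0.03, 0, 0.3], "gripper": -1}, {"rot": [0, 0, 0], "translation": [0, 0, 0.4], "gripper": -1}, {"rot": [0, 0, 0], "translation": [0, 0, 0.4], "gripper": -1}, {"rot": [0, 0, 0], "translation": [0, 0, 0.4], "gripper": -1}, {"rot": [0, 0, 0], "translation": [0, 0, 0.25], "gripper": -1}, {"rot": [0, 0, 0], "translation": [0, 0, 0.11], "gripper": -1}, {"rot": [0, 0, 0], "translation": [0, 0, 0], "gripper": -1}]'

```text
time_s: 25.75
position: [0.5715, -0.3153, 0.245]
orientation: [-2.851, -1.314, -0.0]
contact_force: [0.1, -0.1, 0.5]
opening: 0.0875
grasp_force: 0.0
```

play_rows --steps '[{"rot": [0, 0, 0], "translation": [0, 0, 0], "gripper": 1}, {"rot": [0, 0, 0], "translation": [0, 0, 0], "gripper": 1}, {"rot": [0, 0, 0], "translation": [0, 0, 0], "gripper": 1}, {"rot": [0, 0, 0], "translation": [0, 0, 0], "gripper": 1}, {"rot": [0, 0, 0], "translation": [0, 0, 0], "gripper": 1}]' --grip_force 8

```text
time_s: 26.25
position: [0.5726, -0.3163, 0.2471]
orientation: [2.851, 1.314, 0.004]
contact_force: [3.1, -2.3, 6.2]
opening: 0.0763
grasp_force: 8.0
```

play_rows --steps '[{"rot": [0, 0, 0], "translation": [0, 0, 0], "gripper": -1}, {"rot": [0, 0, 0], "translation": [0, 0, 0], "gripper": -1}, {"rot": [0, 0, 0], "translation": [0, 0, 0], "gripper": -1}, {"rot": [0, 0, 0], "translation": [0, 0, -0.5], "gripper": -1}, {"rot": [0, 0, 0], "translation": [0, 0, -0.5], "gripper": -1}, {"rot": [0, 0, 0], "translation": [0, 0, 0], "gripper": -1}]'

```text
time_s: 26.85
position: [0.5722, -0.316, 0.2877]
orientation: [2.852, 1.314, 0.003]
contact_force: [0.1, -0.6, -0.6]
opening: 0.0879
grasp_force: 0.0
```

play_rows --steps '[{"rot": [0, 0, -0.98], "translation": [0, 0, 0], "gripper": -0.2}, {"rot": [0, 0, -0.98], "translation": [0, 0, 0], "gripper": -0.2}, {"rot": [0, 0, -0.98], "translation": [0, 0, 0], "gripper": -0.2}, {"rot": [0, 0, -0.98], "translation": [0, 0, 0], "gripper": -0.2}, {"rot": [0, 0, -0.98], "translation": [0, 0, 0], "gripper": -0.2}, {"rot": [0, 0, -0.98], "translation": [0, 0, 0], "gripper": -0.2}, {"rot": [0, 0, -0.98], "translation": [0, 0, 0], "gripper": -0.2}, {"rot": [0, 0, -0.98], "translation": [0, 0, 0], "gripper": -0.2}, {"rot": [0, 0, -0.98], "translation": [0, 0, 0], "gripper": -0.2}, {"rot": [0, 0, -0.98], "translation": [0, 0, 0], "gripper": -0.2}]'

```text
time_s: 27.85
position: [0.571, -0.3152, 0.2841]
orientation: [-2.128, -2.306, -0.001]
contact_force: [-0.5, -0.3, 0.5]
opening: 0.0525
grasp_force: 0.0
```

play_rows --steps '[{"rot": [0, 0, -0.98], "translation": [0, 0, 0], "gripper": -0.2}, {"rot": [0, 0, -0.98], "translation": [0, 0, 0], "gripper": -0.2}, {"rot": [0, 0, -0.98], "translation": [0, 0, 0], "gripper": -0.2}, {"rot": [0, 0, -0.98], "translation": [0, 0, 0], "gripper": -0.2}, {"rot": [0, 0, -0.98], "translation": [0, 0, 0], "gripper": -0.2}, {"rot": [0, 0, -0.98], "translation": [0, 0, 0], "gripper": -0.2}, {"rot": [0, 0, -0.98], "translation": [0, 0, 0], "gripper": -0.2}, {"rot": [0, 0, -0.98], "translation": [0, 0, 0], "gripper": -0.2}, {"rot": [0, 0, -0.98], "translation": [0, 0, 0], "gripper": -0.2}, {"rot": [0, 0, -0.98], "translation": [0, 0, 0], "gripper": -0.2}]'

```text
time_s: 28.85
position: [0.571, -0.3152, 0.2842]
orientation: [-1.086, -2.945, -0.003]
contact_force: [0.5, -0.6, 0.8]
opening: 0.0526
grasp_force: 0.0
```

play_rows --steps '[{"rot": [0, 0, 0], "translation": [0, 0, 0], "gripper": -0.2}, {"rot": [0, 0, 0], "translation": [0, 0, 0], "gripper": -0.2}]'

```text
time_s: 29.05
position: [0.5713, -0.3154, 0.2847]
orientation: [-1.094, -2.943, -0.003]
contact_force: [-0.5, 0.7, -0.5]
opening: 0.0529
grasp_force: 0.0
```

```bash
python3 go.py .5726 -.3163 .236 49.5
```

```text
t 29.05 pos [ 0.5713 -0.3154  0.2847] yaw 49.2 zaxis [-0.001  0.002 -1.   ] open 0.0529 F [-0.5  0.7 -0.5]
rot units [ 0.01 -0.03 -0.07] shift units [-0.041  0.004  1.219]
```

play_rows --steps '[{"rot": [0, 0, -0.07], "translation": [-0.035, 0, 0.3], "gripper": -0.2}, {"rot": [0, 0, 0], "translation": [0, 0, 0.4], "gripper": -0.2}, {"rot": [0, 0, 0], "translation": [0, 0, 0.3], "gripper": -0.2}, {"rot": [0, 0, 0], "translation": [0, 0, 0.2], "gripper": -0.2}, {"rot": [0, 0, 0], "translation": [0, 0, 0], "gripper": 1}, {"rot": [0, 0, 0], "translation": [0, 0, 0], "gripper": 1}, {"rot": [0, 0, 0], "translation": [0, 0, 0], "gripper": 1}, {"rot": [0, 0, 0], "translation": [0, 0, 0], "gripper": 1}, {"rot": [0, 0, 0], "translation": [0, 0, 0], "gripper": 1}, {"rot": [0, 0, 0], "translation": [0, 0, 0], "gripper": 1}]' --grip_force 35

```text
time_s: 30.05
position: [0.5729, -0.3167, 0.2383]
orientation: [1.084, 2.948, 0.002]
contact_force: [-0.1, -1.2, 1.4]
opening: 0.0158
grasp_force: 35.0
```

play_rows --steps '[{"rot": [0, 0, 0], "translation": [0, 0, 0], "gripper": 1}, {"rot": [0, 0, 0], "translation": [0, 0, 0], "gripper": 1}, {"rot": [0, 0, 0], "translation": [0, 0, -0.3], "gripper": 1}, {"rot": [0, 0, 0], "translation": [0, 0, -0.7], "gripper": 1}, {"rot": [0, 0, 0], "translation": [0, 0, -0.7], "gripper": 1}, {"rot": [0, 0, 0], "translation": [0, 0, -0.7], "gripper": 1}, {"rot": [0, 0, 0], "translation": [0, 0, -0.4], "gripper": 1}, {"rot": [0, 0, 0], "translation": [0, 0, 0], "gripper": 1}]'

```text
time_s: 30.85
position: [0.5734, -0.3171, 0.353]
orientation: [1.082, 2.944, 0.0]
contact_force: [0.4, -0.4, -2.1]
opening: 0.0157
grasp_force: 35.0
```

```bash
python3 go.py .578 -.162 .345 20
```

```text
t 30.85 pos [ 0.5734 -0.3171  0.353 ] yaw 49.64 zaxis [ 0.005 -0.002 -1.   ] open 0.0157 F [ 0.4 -0.4 -2.1]
rot units [0.04 0.05 6.47] shift units [3.604 1.434 0.201]
```

play_rows --steps '[{"rot": [0, 0.02, 0.92], "translation": [0, 0, 0], "gripper": 1}, {"rot": [0, 0.02, 0.92], "translation": [0, 0, 0], "gripper": 1}, {"rot": [0, 0, 0.92], "translation": [0, 0, 0], "gripper": 1}, {"rot": [0, 0, 0.92], "translation": [0, 0, 0], "gripper": 1}, {"rot": [0, 0, 0.92], "translation": [0, 0, 0], "gripper": 1}, {"rot": [0, 0, 0.92], "translation": [0, 0, 0], "gripper": 1}, {"rot": [0, 0, 0.92], "translation": [0, 0, 0], "gripper": 1}]'

```text
time_s: 31.55
position: [0.5722, -0.3163, 0.3483]
orientation: [-1.799, -2.567, -0.003]
contact_force: [-0.3, -0.3, -1.0]
opening: 0.0159
grasp_force: 35.0
```

play_rows --steps '[{"rot": [0, 0, 0], "translation": [0.4, 0.16, 0], "gripper": 1}, {"rot": [0, 0, 0], "translation": [0.5, 0.2, 0], "gripper": 1}, {"rot": [0, 0, 0], "translation": [0.5, 0.2, 0], "gripper": 1}, {"rot": [0, 0, 0], "translation": [0.5, 0.2, 0], "gripper": 1}, {"rot": [0, 0, 0], "translation": [0.5, 0.2, 0], "gripper": 1}, {"rot": [0, 0, 0], "translation": [0.5, 0.2, 0], "gripper": 1}, {"rot": [0, 0, 0], "translation": [0.4, 0.16, 0], "gripper": 1}, {"rot": [0, 0, 0], "translation": [0.3, 0.12, 0], "gripper": 1}, {"rot": [0, 0, 0], "translation": [0, 0, 0], "gripper": 1}, {"rot": [0, 0, 0], "translation": [0, 0, 0], "gripper": 1}]'

```text
time_s: 32.55
position: [0.5774, -0.1615, 0.3504]
orientation: [-1.796, -2.574, -0.002]
contact_force: [0.1, 0.5, -2.1]
opening: 0.0159
grasp_force: 35.0
```

```bash
python3 go.py .578 -.162 .335 20
python3 - <<'E'
from h import *
s,d=camera("scene");np.save("sd.npy",d);cv2.imwrite("pics/sfull.png",s[:,:,::-1]);print(proj("scene",[[.578,-.162,.083],[.578,-.162,.1],[.58,-.022,.083],[.5815,-.0133,.083]]).round(1))
cv2.imwrite("pics/sp.png",cv2.resize(s[135:255,190:310],(600,600),interpolation=cv2.INTER_CUBIC)[:,:,::-1])
E
```

```text
t 32.55 pos [ 0.5774 -0.1615  0.3504] yaw 20.19 zaxis [-0.002  0.003 -1.   ] open 0.0159 F [ 0.1  0.5 -2.1]
rot units [-0.01 -0.04  0.04] shift units [-0.018  0.01   0.386]
[[234.1 185.6]
 [233.2 182.5]
 [270.3 202.8]
 [272.4 204.2]]
```

View pics/sp.png

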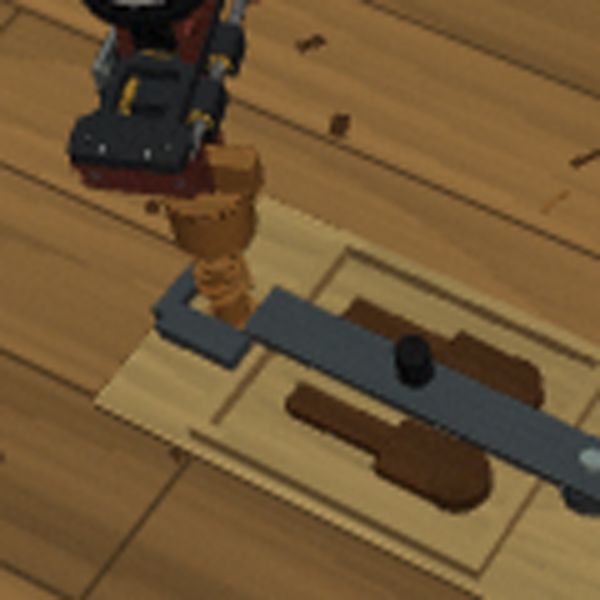

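play_rows --steps '[{"rot": [0, 0, 0], "translation": [0, 0, 0.3], "gripper": 1}, {"rot": [0, 0, 0], "translation": [0, 0, 0.25], "gripper": 1}, {"rot": [0, 0, 0], "translation": [0, 0, 0.1], "gripper": 1}, {"rot": [0, 0, 0], "translation": [0, 0, 0], "gripper": 1}, {"rot": [0, 0, 0], "translation": [0, 0, 0], "gripper": 1}]'

```text
time_s: 33.1
position: [0.5772, -0.1618, 0.324]
orientation: [-1.797, -2.572, -0.003]
contact_force: [0.0, 0.1, -2.1]
opening: 0.0158
grasp_force: 35.0
```

play_rows --steps '[{"rot": [0, 0, 0], "translation": [0, 0, 0.04], "gripper": 1}, {"rot": [0, 0, 0], "translation": [0, 0, 0.04], "gripper": 1}, {"rot": [0, 0, 0], "translation": [0, 0, 0.04], "gripper": 1}, {"rot": [0, 0, 0], "translation": [0, 0, 0], "gripper": 1}]'

```text
time_s: 33.5
position: [0.5772, -0.1615, 0.3194]
orientation: [-1.797, -2.572, -0.003]
contact_force: [0.4, -0.3, -1.1]
opening: 0.0155
grasp_force: 35.0
```

play_rows --steps '[{"rot": [0, 0, 0], "translation": [0, 0, 0.04], "gripper": 1}, {"rot": [0, 0, 0], "translation": [0, 0, 0.04], "gripper": 1}, {"rot": [0, 0, 0], "translation": [0, 0, 0], "gripper": 1}]'

```text
time_s: 33.8
position: [0.5774, -0.1617, 0.3163]
orientation: [-1.797, -2.573, -0.003]
contact_force: [0.8, -2.3, -2.4]
opening: 0.0157
grasp_force: 35.0
```

play_rows --steps '[{"rot": [0, 0, 0], "translation": [0, 0, 0.04], "gripper": 1}, {"rot": [0, 0, 0], "translation": [0, 0, 0.04], "gripper": 1}, {"rot": [0, 0, 0], "translation": [0, 0, 0], "gripper": 1}]'

```text
time_s: 34.1
position: [0.5777, -0.1618, 0.3132]
orientation: [-1.798, -2.574, -0.003]
contact_force: [1.7, -1.0, -1.8]
opening: 0.016
grasp_force: 35.0
```

play_rows --steps '[{"rot": [0, 0, 0], "translation": [0, 0, 0.05], "gripper": 1}, {"rot": [0, 0, 0], "translation": [0, 0, 0.05], "gripper": 1}, {"rot": [0, 0, 0], "translation": [0, 0, 0.05], "gripper": 1}, {"rot": [0, 0, 0], "translation": [0, 0, 0], "gripper": 1}]'

```text
time_s: 34.5
position: [0.5783, -0.1622, 0.3073]
orientation: [1.799, 2.575, 0.003]
contact_force: [5.5, -4.4, -0.5]
opening: 0.0155
grasp_force: 35.0
```

play_rows --steps '[{"rot": [0, 0, 0], "translation": [0, 0, 0.04], "gripper": 1}, {"rot": [0, 0, 0], "translation": [0, 0, 0.04], "gripper": 1}, {"rot": [0, 0, 0], "translation": [0, 0, 0], "gripper": 1}]'

```text
time_s: 34.8
position: [0.5783, -0.1623, 0.3058]
orientation: [1.799, 2.575, 0.003]
contact_force: [1.6, -4.0, 11.0]
opening: 0.0154
grasp_force: 35.0
```

play_rows --steps '[{"rot": [0, 0, -0.6], "translation": [0, 0, 0], "gripper": 1}, {"rot": [0, 0, -0.6], "translation": [0, 0, 0], "gripper": 1}, {"rot": [0, 0, -0.6], "translation": [0, 0, 0], "gripper": 1}, {"rot": [0, 0, -0.6], "translation": [0, 0, 0], "gripper": 1}, {"rot": [0, 0, 0], "translation": [0, 0, 0], "gripper": 1}]'

```text
time_s: 35.3
position: [0.5777, -0.1627, 0.306]
orientation: [1.542, 2.737, 0.0]
contact_force: [-1.3, -5.3, 15.3]
opening: 0.0157
grasp_force: 35.0
```

play_rows --steps '[{"rot": [0, 0, -0.6], "translation": [0, 0, 0.02], "gripper": 1}, {"rot": [0, 0, -0.6], "translation": [0, 0, 0.02], "gripper": 1}, {"rot": [0, 0, -0.6], "translation": [0, 0, 0], "gripper": 1}, {"rot": [0, 0, -0.6], "translation": [0, 0, 0], "gripper": 1}, {"rot": [0, 0, 0], "translation": [0, 0, 0], "gripper": 1}]'

```text
time_s: 35.8
position: [0.577, -0.1621, 0.3036]
orientation: [-1.271, -2.87, -0.002]
contact_force: [-1.0, -2.1, 10.8]
opening: 0.016
grasp_force: 35.0
```

```bash
python3 go.py .578 -.162 .30 20
```

```text
t 35.8 pos [ 0.577  -0.1621  0.3036] yaw 42.22 zaxis [-0.002  0.002 -1.   ] open 0.016 F [-1.  -2.1 10.8]
rot units [-0.   -0.03  4.85] shift units [-0.007  0.024  0.09 ]
```

play_rows --steps '[{"rot": [0, 0, -0.6], "translation": [0, 0, 0], "gripper": 1}, {"rot": [0, 0, -0.6], "translation": [0, 0, 0], "gripper": 1}, {"rot": [0, 0, -0.6], "translation": [0, 0, 0], "gripper": 1}, {"rot": [0, 0, -0.6], "translation": [0, 0, 0], "gripper": 1}]'

```text
time_s: 36.2
position: [0.5773, -0.1619, 0.3026]
orientation: [-0.99, -2.979, -0.003]
contact_force: [1.6, -2.9, 4.1]
opening: 0.0161
grasp_force: 35.0
```

play_rows --steps '[{"rot": [0, 0, -0.6], "translation": [0, 0, 0], "gripper": 1}, {"rot": [0, 0, -0.6], "translation": [0, 0, 0], "gripper": 1}, {"rot": [0, 0, -0.6], "translation": [0, 0, 0], "gripper": 1}, {"rot": [0, 0, -0.6], "translation": [0, 0, 0], "gripper": 1}]'

```text
time_s: 36.6
position: [0.5771, -0.1621, 0.3026]
orientation: [-0.7, -3.06, -0.002]
contact_force: [0.7, -4.3, 4.1]
opening: 0.0156
grasp_force: 35.0
```

play_rows --steps '[{"rot": [0, 0, 0], "translation": [0, 0, 0.03], "gripper": 1}, {"rot": [0, 0, 0], "translation": [0, 0, 0], "gripper": 1}]'

```text
time_s: 36.8
position: [0.5771, -0.1621, 0.3023]
orientation: [-0.703, -3.06, -0.002]
contact_force: [-1.1, -3.4, 10.8]
opening: 0.0161
grasp_force: 35.0
```

play_rows --steps '[{"rot": [0, 0, -0.6], "translation": [0, 0, 0], "gripper": 1}, {"rot": [0, 0, -0.6], "translation": [0, 0, 0], "gripper": 1}, {"rot": [0, 0, -0.6], "translation": [0, 0, 0], "gripper": 1}]'

```text
time_s: 37.1
position: [0.577, -0.1622, 0.3023]
orientation: [-0.478, -3.103, -0.002]
contact_force: [-0.9, -4.0, 11.4]
opening: 0.0156
grasp_force: 35.0
```

play_rows --steps '[{"rot": [0, 0, -0.6], "translation": [0, 0, 0], "gripper": 1}, {"rot": [0, 0, -0.6], "translation": [0, 0, 0], "gripper": 1}, {"rot": [0, 0, -0.6], "translation": [0, 0, 0], "gripper": 1}]'

```text
time_s: 37.4
position: [0.577, -0.1625, 0.3023]
orientation: [-0.254, -3.129, -0.001]
contact_force: [-1.9, -5.2, 11.0]
opening: 0.0159
grasp_force: 35.1
```

play_rows --steps '[{"rot": [0, 0, -0.6], "translation": [0, 0, 0], "gripper": 1}, {"rot": [0, 0, -0.6], "translation": [0, 0, 0], "gripper": 1}, {"rot": [0, 0, -0.6], "translation": [0, 0, 0], "gripper": 1}]'

```text
time_s: 37.7
position: [0.5769, -0.1627, 0.3023]
orientation: [-0.028, -3.139, -0.001]
contact_force: [-2.0, -6.6, 11.1]
opening: 0.016
grasp_force: 35.1
```

play_rows --steps '[{"rot": [0, 0, -0.6], "translation": [0, 0, 0], "gripper": 1}, {"rot": [0, 0, -0.6], "translation": [0, 0, 0], "gripper": 1}]'

```text
time_s: 37.9
position: [0.5769, -0.1629, 0.3023]
orientation: [0.123, -3.137, -0.0]
contact_force: [-2.4, -7.1, 9.2]
opening: 0.016
grasp_force: 35.1
```

```bash
python3 go.py .578 -.162 .30 120; python3 -c "
from station import *;s=sense();print(s['joint_positions'].round(2),s['moment'].round(2))"
```

```text
t 37.9 pos [ 0.5769 -0.1629  0.3023] yaw 94.49 zaxis [-0.002  0.    -1.   ] open 0.016 F [-2.4 -7.1  9.2]
rot units [ 0.01 -0.03 -5.57] shift units [-0.036  0.005  0.056]
[-0.39  0.46  1.62 -0.    1.06 -2.04] [-1.74  0.54 -0.24]
```

play_rows --steps '[{"rot": [0, 0, -0.6], "translation": [0, 0, 0], "gripper": 1}, {"rot": [0, 0, -0.6], "translation": [0, 0, 0], "gripper": 1}]'

```text
time_s: 38.1
position: [0.5768, -0.1631, 0.3021]
orientation: [0.274, -3.127, 0.0]
contact_force: [-1.5, -9.8, 8.8]
opening: 0.0158
grasp_force: 35.1
```

play_rows --steps '[{"rot": [0, 0, -0.6], "translation": [0, 0, 0], "gripper": 1}, {"rot": [0, 0, -0.6], "translation": [0, 0, 0], "gripper": 1}]'

```text
time_s: 38.3
position: [0.577, -0.1632, 0.3016]
orientation: [0.424, -3.111, 0.001]
contact_force: [-0.9, -8.7, 0.8]
opening: 0.0162
grasp_force: 35.1
```

play_rows --steps '[{"rot": [0, 0, -0.6], "translation": [0, 0, 0], "gripper": 1}, {"rot": [0, 0, -0.6], "translation": [0, 0, 0], "gripper": 1}]'

```text
time_s: 38.5
position: [0.577, -0.1634, 0.3012]
orientation: [0.573, -3.087, 0.001]
contact_force: [0.2, -9.9, -0.0]
opening: 0.0157
grasp_force: 35.1
```

play_rows --steps '[{"rot": [0, 0, -0.6], "translation": [0, 0, 0], "gripper": 1}, {"rot": [0, 0, -0.6], "translation": [0, 0, 0], "gripper": 1}]'

```text
time_s: 38.7
position: [0.5771, -0.1635, 0.301]
orientation: [0.72, -3.055, 0.001]
contact_force: [1.3, -10.6, -1.2]
opening: 0.0156
grasp_force: 35.1
```

play_rows --steps '[{"rot": [0, 0, 0], "translation": [0.015, -0.03, 0.03], "gripper": 1}, {"rot": [0, 0, 0], "translation": [0, 0, 0.05], "gripper": 1}, {"rot": [0, 0, 0], "translation": [0, 0, 0.05], "gripper": 1}, {"rot": [0, 0, 0], "translation": [0, 0, 0], "gripper": 1}]'

```text
time_s: 39.1
position: [0.5773, -0.1641, 0.2958]
orientation: [0.717, -3.057, -0.001]
contact_force: [1.1, -6.7, -0.5]
opening: 0.0159
grasp_force: 35.0
```

play_rows --steps '[{"rot": [0, 0, 0], "translation": [0.01, -0.03, 0.05], "gripper": 1}, {"rot": [0, 0, 0], "translation": [0, 0, 0.03], "gripper": 1}, {"rot": [0, 0, 0], "translation": [0, 0, 0], "gripper": 1}]'

```text
time_s: 39.4
position: [0.5773, -0.1647, 0.2925]
orientation: [0.716, -3.057, -0.004]
contact_force: [2.1, -5.5, -0.7]
opening: 0.0158
grasp_force: 35.0
```

play_rows --steps '[{"rot": [0, 0, 0.6], "translation": [0, 0, 0.008], "gripper": 1}, {"rot": [0, 0, 0.6], "translation": [0, 0, 0.008], "gripper": 1}, {"rot": [0, 0, 0.6], "translation": [0, 0, 0.008], "gripper": 1}, {"rot": [0, 0, 0.6], "translation": [0, 0, 0.008], "gripper": 1}]'

```text
time_s: 39.8
position: [0.5775, -0.1644, 0.2912]
orientation: [0.417, -3.113, -0.005]
contact_force: [2.0, -4.8, -0.9]
opening: 0.016
grasp_force: 35.0
```

play_rows --steps '[{"rot": [0, 0, 0.6], "translation": [0, 0, 0.008], "gripper": 1}, {"rot": [0, 0, 0.6], "translation": [0, 0, 0.008], "gripper": 1}, {"rot": [0, 0, 0.6], "translation": [0, 0, 0.008], "gripper": 1}, {"rot": [0, 0, 0.6], "translation": [0, 0, 0.008], "gripper": 1}]'

```text
time_s: 40.2
position: [0.5774, -0.1641, 0.2898]
orientation: [0.117, -3.138, -0.006]
contact_force: [2.0, -2.6, -0.2]
opening: 0.0158
grasp_force: 35.0
```

```bash
python3 go.py .577 -.165 .283 120; python3 -c "
from station import *;s=sense();print(s['joint_positions'].round(2),s['moment'].round(2))"
```

```text
t 40.2 pos [ 0.5774 -0.1641  0.2898] yaw 94.26 zaxis [-0.002  0.004 -1.   ] open 0.0158 F [ 2.  -2.6 -0.2]
rot units [ 0.05 -0.01 -5.62] shift units [ 0.02  -0.016  0.17 ]
[-0.39  0.48  1.63  0.    1.03 -2.04] [-0.64 -0.66  0.02]
```

play_rows --steps '[{"rot": [0, 0, 0.6], "translation": [0, 0, 0.008], "gripper": 1}, {"rot": [0, 0, 0.6], "translation": [0, 0, 0.008], "gripper": 1}, {"rot": [0, 0, 0.6], "translation": [0, 0, 0.008], "gripper": 1}, {"rot": [0, 0, 0.6], "translation": [0, 0, 0.008], "gripper": 1}, {"rot": [0, 0, 0.6], "translation": [0, 0, 0.008], "gripper": 1}, {"rot": [0, 0, 0.6], "translation": [0, 0, 0.008], "gripper": 1}]'

```text
time_s: 40.8
position: [0.5773, -0.1636, 0.2879]
orientation: [-0.335, -3.121, -0.007]
contact_force: [2.5, -0.8, -0.9]
opening: 0.0154
grasp_force: 35.0
```

play_rows --steps '[{"rot": [0, 0, 0.6], "translation": [0, 0, 0.008], "gripper": 1}, {"rot": [0, 0, 0.6], "translation": [0, 0, 0.008], "gripper": 1}, {"rot": [0, 0, 0.6], "translation": [0, 0, 0.008], "gripper": 1}, {"rot": [0, 0, 0.6], "translation": [0, 0, 0.008], "gripper": 1}, {"rot": [0, 0, 0.6], "translation": [0, 0, 0.008], "gripper": 1}, {"rot": [0, 0, 0.6], "translation": [0, 0, 0.008], "gripper": 1}]'

```text
time_s: 41.4
position: [0.5772, -0.1634, 0.2861]
orientation: [-0.779, -3.04, -0.007]
contact_force: [2.4, -0.1, 2.2]
opening: 0.0154
grasp_force: 35.0
```

```bash
python3 go.py .577 -.165 .283 60; python3 -c "
from station import *;s=sense();print(s['joint_positions'].round(2),s['moment'].round(2))"
```

```text
t 41.4 pos [ 0.5772 -0.1634  0.2861] yaw 61.24 zaxis [-0.002  0.005 -1.   ] open 0.0154 F [ 2.4 -0.1  2.2]
rot units [ 0.04 -0.06  0.27] shift units [-0.016 -0.038  0.079]
[-0.39  0.49  1.63  0.    1.03 -1.46] [ 0.05 -0.48  0.07]
```

play_rows --steps '[{"rot": [0, 0, 0.6], "translation": [0, 0, 0.008], "gripper": 1}, {"rot": [0, 0, 0.6], "translation": [0, 0, 0.008], "gripper": 1}, {"rot": [0, 0, 0.6], "translation": [0, 0, 0.008], "gripper": 1}, {"rot": [0, 0, 0.6], "translation": [0, 0, 0.008], "gripper": 1}, {"rot": [0, 0, 0.6], "translation": [0, 0, 0.008], "gripper": 1}, {"rot": [0, 0, 0.6], "translation": [0, 0, 0.008], "gripper": 1}]'

```text
time_s: 42.0
position: [0.5773, -0.1632, 0.2845]
orientation: [-1.207, -2.896, -0.007]
contact_force: [1.6, 0.1, 3.8]
opening: 0.0157
grasp_force: 35.0
```

play_rows --steps '[{"rot": [0, 0, 0.6], "translation": [0, 0, 0.008], "gripper": 1}, {"rot": [0, 0, 0.6], "translation": [0, 0, 0.008], "gripper": 1}, {"rot": [0, 0, 0.6], "translation": [0, 0, 0.008], "gripper": 1}, {"rot": [0, 0, 0.6], "translation": [0, 0, 0.008], "gripper": 1}]'

```text
time_s: 42.4
position: [0.5776, -0.1631, 0.2833]
orientation: [-1.48, -2.767, -0.007]
contact_force: [3.1, 1.2, 4.9]
opening: 0.0156
grasp_force: 35.0
```

```bash
python3 go.py .577 -.165 .283 20; python3 -c "
from station import *;s=sense();print(s['joint_positions'].round(2),s['moment'].round(2))"
```

```text
t 42.4 pos [ 0.5776 -0.1631  0.2833] yaw 33.73 zaxis [-0.001  0.005 -1.   ] open 0.0156 F [3.1 1.2 4.9]
rot units [ 0.02 -0.07  3.  ] shift units [-0.039 -0.031  0.007]
[-0.39  0.49  1.64  0.01  1.02 -0.98] [ 0.27 -0.58  0.08]
```

play_rows --steps '[{"rot": [0, 0, 0.5], "translation": [0, 0, 0.008], "gripper": 1}, {"rot": [0, 0, 0.5], "translation": [0, 0, 0.008], "gripper": 1}, {"rot": [0, 0, 0.5], "translation": [0, 0, 0.008], "gripper": 1}]'

```text
time_s: 42.7
position: [0.5778, -0.1632, 0.283]
orientation: [-1.643, -2.674, -0.006]
contact_force: [1.2, 0.1, 10.0]
opening: 0.0158
grasp_force: 35.0
```

play_rows --steps '[{"rot": [0, 0, 0.5], "translation": [0, 0, 0.006], "gripper": 1}, {"rot": [0, 0, 0.5], "translation": [0, 0, 0.006], "gripper": 1}, {"rot": [0, 0, 0], "translation": [0, 0, 0], "gripper": 1}]'

```text
time_s: 43.0
position: [0.5779, -0.1633, 0.2829]
orientation: [-1.748, -2.607, -0.006]
contact_force: [2.5, 0.9, 9.6]
opening: 0.0159
grasp_force: 35.0
```

```bash
python3 go.py .577 -.165 .283 20; python3 -c "
from station import *;s=sense();print(s['joint_positions'].round(2),s['moment'].round(2))"
```

```text
t 43.0 pos [ 0.5779 -0.1633  0.2829] yaw 22.32 zaxis [ 0.     0.005 -1.   ] open 0.0159 F [2.5 0.9 9.6]
rot units [ 0.02 -0.06  0.51] shift units [-0.032 -0.035 -0.004]
[-0.39  0.49  1.64  0.01  1.02 -0.78] [ 0.44 -0.32 -0.  ]
```

The nut is seated: z stopped falling at the seated height and the force rose. Release it and check.

play_rows --steps '[{"rot": [0, 0, 0], "translation": [0, 0, -0.02], "gripper": -0.2}, {"rot": [0, 0, 0], "translation": [0, 0, 0], "gripper": -0.2}, {"rot": [0, 0, 0], "translation": [0, 0, 0], "gripper": -0.2}, {"rot": [0, 0, 0], "translation": [0, 0, -0.3], "gripper": -0.2}, {"rot": [0, 0, 0], "translation": [0, 0, -0.7], "gripper": -1}, {"rot": [0, 0, 0], "translation": [0, 0, -0.7], "gripper": -1}, {"rot": [0, 0, 0], "translation": [0, 0, -0.7], "gripper": -1}, {"rot": [0, 0, 0], "translation": [0, 0, -0.6], "gripper": -1}, {"rot": [0, 0, 0], "translation": [0, 0, 0], "gripper": -1}, {"rot": [0, 0, 0], "translation": [0, 0, 0], "gripper": -1}]'

```text
time_s: 44.0
position: [0.5774, -0.1644, 0.4029]
orientation: [-1.746, -2.608, -0.003]
contact_force: [0.1, -1.1, 0.5]
opening: 0.0874
grasp_force: 0.0
```

```bash
python3 go.py .427 -.329 .4 15.5
python3 - <<'E'
from h import *
s,d=camera("scene");p,dt=camera("top")
cv2.imwrite("pics/sq.png",cv2.resize(s[150:250,190:340],(780,520),interpolation=cv2.INTER_CUBIC)[:,:,::-1])
# tag: white pixels
for n,im,dd in(("scene",s,d),("top",p,dt)):
    h=cv2.cvtColor(im,cv2.COLOR_RGB2HSV);P=cloud(n,dd)
    m=(h[...,2]>150)&(h[...,1]<40)
    r=np.zeros(m.shape,bool);u,v=proj(n,[[.505,.135,.047]])[0].astype(int);r[v-22:v+22,u-22:u+22]=1
    m=cv2.morphologyEx((m&r).astype(np.uint8),cv2.MORPH_CLOSE,np.ones((7,7)))
    c=max(cv2.findContours(m,0,2)[0],key=cv2.contourArea);b=cv2.minAreaRect(c);ctr=np.mean(cv2.boxPoints(b),0);mo=cv2.moments(c)
    print(n,u,v,b,[mo["m10"]/mo["m00"],mo["m01"]/mo["m00"]],ray(n,[ctr,[mo["m10"]/mo["m00"],mo["m01"]/mo["m00"]]],.047).round(4).tolist())
    q=P[(m>0)&(dd>0)];w,V=np.linalg.eigh(np.cov(q.T));print(len(q),q.mean(0),V[:,0])
    g=np.zeros(m.shape,bool);uu,vv=proj(n,[[.578,-.163,.12]])[0].astype(int);g[vv-14:vv+14,uu-14:uu+14]=1
    z=P[g&(dd>0)][:,2];print("nut top z",np.percentile(z[z>.1],[50,90]) if (z>.1).any() else None)
E
```

```text
t 44.0 pos [ 0.5774 -0.1644  0.4029] yaw 22.41 zaxis [-0.001  0.003 -1.   ] open 0.0874 F [ 0.1 -1.1  0.5]
rot units [-0.   -0.04  1.51] shift units [-2.962 -4.723  0.073]
scene 324 210 ((321.8000183105469, 213.60000610351562), (16.399999618530273, 14.000000953674316), 36.869895935058594) [321.76623376623377, 213.4329004329004] [[0.5185, 0.1312, 0.047], [0.5179, 0.1308, 0.047]]
217 [0.51830067 0.13111089 0.04750968] [-0.01399145  0.45659551  0.88956438]
nut top z [0.12192824 0.24258617]
top 311 196 ((312.5, 192.5), (17.0, 15.0), 90.0) [312.214846538187, 192.61955745895787] [[0.5168, 0.1312, 0.047], [0.5164, 0.1321, 0.047]]
264 [0.516557   0.13212964 0.04660672] [0.13632403 0.48733177 0.86251   ]
nut top z [0.58785347 0.65895805]
```

View pics/sq.png

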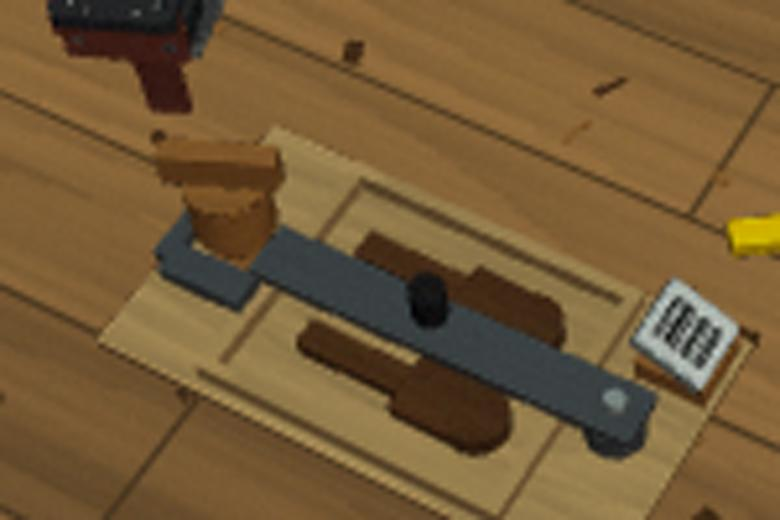

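Nut sits on the bar (top at 0.122, expected 0.123). The tag centre is at (0.517, 0.131, 0.047) in both views. Now the scanner.

play_rows --steps '[{"rot": [0, 0, 0.75], "translation": [0, 0, 0], "gripper": -1}, {"rot": [0, 0, 0.76], "translation": [0, 0, 0], "gripper": -1}, {"rot": [0, 0, 0], "translation": [-0.45, -0.7, 0], "gripper": -1}, {"rot": [0, 0, 0], "translation": [-0.45, -0.7, 0], "gripper": -1}, {"rot": [0, 0, 0], "translation": [-0.45, -0.7, 0], "gripper": -1}, {"rot": [0, 0, 0], "translation": [-0.45, -0.7, 0], "gripper": -1}, {"rot": [0, 0, 0], "translation": [-0.45, -0.7, 0], "gripper": -1}, {"rot": [0, 0, 0], "translation": [-0.45, -0.72, 0], "gripper": -1}, {"rot": [0, 0, 0], "translation": [-0.26, -0.5, 0], "gripper": -1}, {"rot": [0, 0, 0], "translation": [0, 0, 0], "gripper": -1}]'

```text
time_s: 45.1
position: [0.4252, -0.3302, 0.4007]
orientation: [-1.901, -2.492, -0.002]
contact_force: [0.8, 0.2, -0.9]
opening: 0.0883
grasp_force: 0.0
```

play_rows --steps '[{"rot": [0, 0, 0], "translation": [0, 0, 0], "gripper": -1}, {"rot": [0, 0, 0], "translation": [0, 0, 0], "gripper": -1}]'

```text
time_s: 45.3
position: [0.4277, -0.3282, 0.4015]
orientation: [-1.898, -2.497, -0.004]
contact_force: [0.0, 0.2, 0.5]
opening: 0.0874
grasp_force: 0.0
```

```bash
python3 go.py .427 -.329 .294 15.5
```

```text
t 45.3 pos [ 0.4277 -0.3282  0.4015] yaw 15.52 zaxis [-0.003  0.005 -1.   ] open 0.0874 F [0.  0.2 0.5]
rot units [-0.01 -0.07  0.  ] shift units [-0.014 -0.022  2.689]
```

play_rows --steps '[{"rot": [0, -0.06, 0], "translation": [0, -0.02, 0.3], "gripper": -1}, {"rot": [0, 0, 0], "translation": [0, 0, 0.5], "gripper": -1}, {"rot": [0, 0, 0], "translation": [0, 0, 0.5], "gripper": -1}, {"rot": [0, 0, 0], "translation": [0, 0, 0.5], "gripper": -1}, {"rot": [0, 0, 0], "translation": [0, 0, 0.5], "gripper": -1}, {"rot": [0, 0, 0], "translation": [0, 0, 0.39], "gripper": -1}, {"rot": [0, 0, 0], "translation": [0, 0, 0], "gripper": -1}]'

```text
time_s: 46.0
position: [0.4264, -0.3276, 0.2925]
orientation: [-1.897, -2.499, 0.001]
contact_force: [0.3, 1.2, 0.4]
opening: 0.0874
grasp_force: 0.0
```

play_rows --steps '[{"rot": [0, 0, 0], "translation": [0, 0, 0], "gripper": 1}, {"rot": [0, 0, 0], "translation": [0, 0, 0], "gripper": 1}, {"rot": [0, 0, 0], "translation": [0, 0, 0], "gripper": 1}, {"rot": [0, 0, 0], "translation": [0, 0, 0], "gripper": 1}, {"rot": [0, 0, 0], "translation": [0, 0, 0], "gripper": 1}, {"rot": [0, 0, 0], "translation": [0, 0, 0], "gripper": 1}, {"rot": [0, 0, 0], "translation": [0, 0, 0], "gripper": 1}, {"rot": [0, 0, 0], "translation": [0, 0, 0], "gripper": 1}, {"rot": [0, 0, 0], "translation": [0, 0, 0], "gripper": 1}]'

```text
time_s: 46.9
position: [0.4263, -0.3293, 0.2946]
orientation: [1.902, 2.501, -0.002]
contact_force: [-0.4, -0.9, -0.5]
opening: 0.0301
grasp_force: 35.0
```

```bash
python3 go.py .427 -.329 .294 15.5
```

```text
t 46.9 pos [ 0.4263 -0.3293  0.2946] yaw 15.49 zaxis [-0.001 -0.001 -1.   ] open 0.0301 F [-0.4 -0.9 -0.5]
rot units [-0.01  0.01 -0.  ] shift units [0.002 0.018 0.015]
```

play_rows --steps '[{"rot": [0, 0, 0], "translation": [0, 0, -0.15], "gripper": 1}, {"rot": [0, 0, 0], "translation": [0, 0, -0.3], "gripper": 1}, {"rot": [0, 0, 0], "translation": [0, 0, -0.5], "gripper": 1}, {"rot": [0, 0, 0], "translation": [0, 0, -0.5], "gripper": 1}, {"rot": [0, 0, 0], "translation": [0, 0, -0.6], "gripper": 1}, {"rot": [0, 0, 0], "translation": [0, 0, -0.6], "gripper": 1}, {"rot": [0, 0, 0], "translation": [0, 0, -0.6], "gripper": 1}, {"rot": [0, 0, 0], "translation": [0, 0, -0.5], "gripper": 1}, {"rot": [0, 0, 0], "translation": [0, 0, 0], "gripper": 1}]'

```text
time_s: 47.8
position: [0.427, -0.3296, 0.4483]
orientation: [1.898, 2.495, -0.003]
contact_force: [-0.6, -1.4, -1.6]
opening: 0.0302
grasp_force: 35.0
```

```bash
python3 go.py .5187 .3003 .3962 -.9 -.45
python3 - <<'E'
from h import *
s,d=camera("scene");p,d2=camera("top")
cv2.imwrite("pics/sr.png",np.hstack([cv2.resize(s[60:220,140:300],(400,400)),cv2.resize(p[130:290,390:550],(400,400))])[:,:,::-1])
E
```

```text
t 47.8 pos [ 0.427  -0.3296  0.4483] yaw 15.49 zaxis [ 0.004 -0.006 -1.   ] open 0.0302 F [-0.6 -1.4 -1.6]
rot units [ 0.84 -5.51  3.51] shift units [14.777  2.044 -5.691]
```

View pics/sr.png

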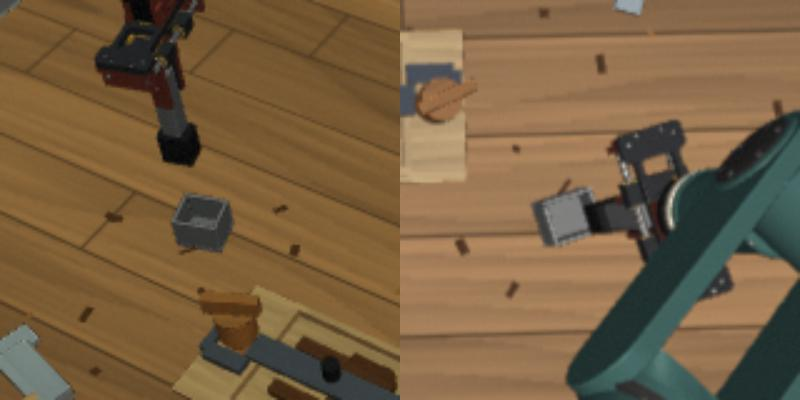

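play_rows --steps '[{"rot": [0, 0, 0], "translation": [0.3, 0.15, 0], "gripper": 1}, {"rot": [0, 0, 0], "translation": [0.5, 0.25, 0], "gripper": 1}, {"rot": [0, 0, 0], "translation": [0.75, 0.33, 0], "gripper": 1}, {"rot": [0, 0, 0], "translation": [0.75, 0.33, 0], "gripper": 1}, {"rot": [0, 0, 0], "translation": [0.75, 0.33, 0], "gripper": 1}, {"rot": [0, 0, 0], "translation": [0.75, 0.33, 0], "gripper": 1}, {"rot": [0, 0, 0], "translation": [0.75, 0.33, 0], "gripper": 1}, {"rot": [0, 0, 0], "translation": [0.75, 0.33, 0], "gripper": 1}, {"rot": [0, 0, 0], "translation": [0.75, 0.33, 0], "gripper": 1}, {"rot": [0, 0, 0], "translation": [0.75, 0.33, 0], "gripper": 1}]'

```text
time_s: 48.9
position: [0.4701, -0.0323, 0.4429]
orientation: [-1.9, -2.499, 0.003]
contact_force: [0.8, -0.7, -2.0]
opening: 0.0298
grasp_force: 35.0
```

play_rows --steps '[{"rot": [0, 0, 0], "translation": [0.75, 0.33, 0], "gripper": 1}, {"rot": [0, 0, 0], "translation": [0.75, 0.33, 0], "gripper": 1}, {"rot": [0, 0, 0], "translation": [0.75, 0.33, 0], "gripper": 1}, {"rot": [0, 0, 0], "translation": [0.75, 0.33, 0], "gripper": 1}, {"rot": [0, 0, 0], "translation": [0.75, 0.33, 0], "gripper": 1}, {"rot": [0, 0, 0], "translation": [0.75, 0.33, 0], "gripper": 1}, {"rot": [0, 0, 0], "translation": [0.75, 0.33, 0], "gripper": 1}, {"rot": [0, 0, 0], "translation": [0.75, 0.33, 0], "gripper": 1}, {"rot": [0, 0, 0], "translation": [0.75, 0.33, 0], "gripper": 1}, {"rot": [0, 0, 0], "translation": [0.4, 0.15, 0], "gripper": 1}]'

```text
time_s: 49.9
position: [0.514, 0.277, 0.4423]
orientation: [-1.898, -2.501, 0.004]
contact_force: [0.5, -1.6, -2.2]
opening: 0.0297
grasp_force: 35.0
```

play_rows --steps '[{"rot": [0.12, -0.79, 0.5], "translation": [0, 0, 0], "gripper": 1}, {"rot": [0.12, -0.79, 0.5], "translation": [0, 0, 0], "gripper": 1}, {"rot": [0.12, -0.79, 0.5], "translation": [0, 0, 0], "gripper": 1}, {"rot": [0.12, -0.79, 0.5], "translation": [0, 0, 0], "gripper": 1}, {"rot": [0.12, -0.79, 0.5], "translation": [0, 0, 0], "gripper": 1}, {"rot": [0.12, -0.79, 0.5], "translation": [0, 0, 0], "gripper": 1}, {"rot": [0.12, -0.79, 0.5], "translation": [0, 0, 0], "gripper": 1}, {"rot": [0, 0, 0], "translation": [0, 0, 0], "gripper": 1}, {"rot": [0, 0, 0], "translation": [0, 0, 0], "gripper": 1}]'

```text
time_s: 50.8
position: [0.5145, 0.2746, 0.4431]
orientation: [1.99, 1.965, -0.457]
contact_force: [0.3, 1.2, -2.8]
opening: 0.0299
grasp_force: 35.0
```

```bash
python3 go.py .5187 .3003 .3962 -.9 -.45
```

```text
t 50.8 pos [0.5145 0.2746 0.4431] yaw -0.79 zaxis [-0.011 -0.431 -0.902] open 0.0299 F [ 0.3  1.2 -2.8]
rot units [-0.06 -0.05  0.05] shift units [1.09  0.095 0.775]
```

play_rows --steps '[{"rot": [-0.06, -0.05, 0.05], "translation": [0.27, 0.02, 0.19], "gripper": 1}, {"rot": [0, 0, 0], "translation": [0.27, 0.025, 0.19], "gripper": 1}, {"rot": [0, 0, 0], "translation": [0.27, 0.025, 0.2], "gripper": 1}, {"rot": [0, 0, 0], "translation": [0.28, 0.025, 0.2], "gripper": 1}, {"rot": [0, 0, 0], "translation": [0, 0, 0], "gripper": 1}, {"rot": [0, 0, 0], "translation": [0, 0, 0], "gripper": 1}, {"rot": [0, 0, 0], "translation": [0, 0, 0], "gripper": 1}]'

```text
time_s: 51.5
position: [0.5193, 0.3001, 0.3971]
orientation: [1.989, 1.955, -0.454]
contact_force: [0.3, 0.4, -1.7]
opening: 0.0299
grasp_force: 35.0
```

```bash
python3 - <<'E'
from h import *
s=sense();R=Ro.from_rotvec(s["orientation"]).as_matrix();n=s["position"]+.2886*R[:,2]
t=np.array([.516,.1315,.047]);N=np.array([.007,.435,.9]);print(s["time_s"],"nose",n.round(4),"tag in tool axes from nose",(R.T@(t-n)).round(4),"angle",np.arccos(-R[:,2]@N/np.linalg.norm(N)))
s,d=camera("scene");p,d2=camera("top")
cv2.imwrite("pics/ss.png",np.hstack([cv2.resize(s[100:260,250:410],(400,400)),cv2.resize(p[120:280,220:380],(400,400))])[:,:,::-1])
E
```

```text
51.5 nose [0.5177 0.1743 0.1374] tag in tool axes from nose [ 0.0009 -0.0012  0.1   ] angle 0.0018967312291450244
```

View pics/ss.png

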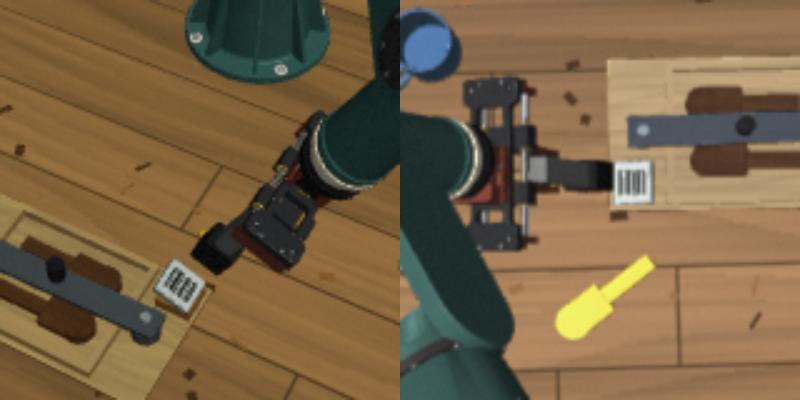

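The scanner points at the tag, 100 mm off and square. Holding.

play_rows --steps '[{"rot": [0, 0, 0], "translation": [0, 0, 0], "gripper": 1}, {"rot": [0, 0, 0], "translation": [0, 0, 0], "gripper": 1}, {"rot": [0, 0, 0], "translation": [0, 0, 0], "gripper": 1}, {"rot": [0, 0, 0], "translation": [0, 0, 0], "gripper": 1}, {"rot": [0, 0, 0], "translation": [0, 0, 0], "gripper": 1}, {"rot": [0, 0, 0], "translation": [0, 0, 0], "gripper": 1}, {"rot": [0, 0, 0], "translation": [0, 0, 0], "gripper": 1}, {"rot": [0, 0, 0], "translation": [0, 0, 0], "gripper": 1}, {"rot": [0, 0, 0], "translation": [0, 0, 0], "gripper": 1}, {"rot": [0, 0, 0], "translation": [0, 0, 0], "gripper": 1}]'

```text
time_s: 52.6
position: [0.5191, 0.3001, 0.3968]
orientation: [1.989, 1.955, -0.455]
contact_force: [0.0, -0.3, -1.6]
opening: 0.0299
grasp_force: 35.0
```

play_rows --steps '[{"rot": [0, 0, 0], "translation": [0, 0, 0], "gripper": 1}, {"rot": [0, 0, 0], "translation": [0, 0, 0], "gripper": 1}, {"rot": [0, 0, 0], "translation": [0, 0, 0], "gripper": 1}, {"rot": [0, 0, 0], "translation": [0, 0, 0], "gripper": 1}, {"rot": [0, 0, 0], "translation": [0, 0, 0], "gripper": 1}, {"rot": [0, 0, 0], "translation": [0, 0, 0], "gripper": 1}, {"rot": [0, 0, 0], "translation": [0, 0, 0], "gripper": 1}, {"rot": [0, 0, 0], "translation": [0, 0, 0], "gripper": 1}, {"rot": [0, 0, 0], "translation": [0, 0, 0], "gripper": 1}, {"rot": [0, 0, 0], "translation": [0, 0, 0], "gripper": 1}]'

```text
time_s: 53.6
position: [0.5191, 0.3001, 0.3968]
orientation: [1.989, 1.955, -0.455]
contact_force: [-0.3, -0.5, -2.4]
opening: 0.0297
grasp_force: 35.0
```

play_rows --steps '[{"rot": [0, 0, 0], "translation": [0, 0, 0], "gripper": 1}, {"rot": [0, 0, 0], "translation": [0, 0, 0], "gripper": 1}, {"rot": [0, 0, 0], "translation": [0, 0, 0], "gripper": 1}, {"rot": [0, 0, 0], "translation": [0, 0, 0], "gripper": 1}, {"rot": [0, 0, 0], "translation": [0, 0, 0], "gripper": 1}, {"rot": [0, 0, 0], "translation": [-0.2, 0, -0.4], "gripper": 1}, {"rot": [0, 0, 0], "translation": [-0.4, 0, -0.6], "gripper": 1}, {"rot": [0, 0, 0], "translation": [-0.4, 0, -0.4], "gripper": 1}, {"rot": [0, 0, 0], "translation": [0, 0, 0], "gripper": 1}, {"rot": [0, 0, 0], "translation": [0, 0, 0], "gripper": 1}]'

```text
time_s: 54.6
position: [0.5187, 0.2886, 0.4644]
orientation: [1.989, 1.955, -0.453]
contact_force: [-0.2, -0.1, -2.5]
opening: 0.0296
grasp_force: 35.0
```

```bash
python3 go.py .4263 -.3293 .45 15.5
```

```text
t 54.6 pos [0.5187 0.2886 0.4644] yaw -0.97 zaxis [-0.006 -0.435 -0.9  ] open 0.0296 F [-0.2 -0.1 -2.5]
rot units [-0.78  5.59 -3.54] shift units [-14.268  -6.353   0.36 ]
```

Untilt, then carry back to the stand.

play_rows --steps '[{"rot": [-0.11, 0.8, -0.505], "translation": [0, 0, 0], "gripper": 1}, {"rot": [-0.11, 0.8, -0.505], "translation": [0, 0, 0], "gripper": 1}, {"rot": [-0.11, 0.8, -0.505], "translation": [0, 0, 0], "gripper": 1}, {"rot": [-0.11, 0.8, -0.505], "translation": [0, 0, 0], "gripper": 1}, {"rot": [-0.11, 0.8, -0.505], "translation": [0, 0, 0], "gripper": 1}, {"rot": [-0.11, 0.8, -0.505], "translation": [0, 0, 0], "gripper": 1}, {"rot": [-0.11, 0.8, -0.505], "translation": [0, 0, 0], "gripper": 1}, {"rot": [0, 0, 0], "translation": [0, 0, 0], "gripper": 1}]'

```text
time_s: 55.4
position: [0.5184, 0.288, 0.4629]
orientation: [-1.901, -2.497, 0.005]
contact_force: [0.1, -0.9, -2.3]
opening: 0.0299
grasp_force: 35.0
```

play_rows --steps '[{"rot": [0, 0, 0], "translation": [-0.4, -0.18, 0], "gripper": 1}, {"rot": [0, 0, 0], "translation": [-0.75, -0.33, 0], "gripper": 1}, {"rot": [0, 0, 0], "translation": [-0.75, -0.33, 0], "gripper": 1}, {"rot": [0, 0, 0], "translation": [-0.75, -0.33, 0], "gripper": 1}, {"rot": [0, 0, 0], "translation": [-0.75, -0.33, 0], "gripper": 1}, {"rot": [0, 0, 0], "translation": [-0.75, -0.33, 0], "gripper": 1}, {"rot": [0, 0, 0], "translation": [-0.75, -0.33, 0], "gripper": 1}, {"rot": [0, 0, 0], "translation": [-0.75, -0.33, 0], "gripper": 1}, {"rot": [0, 0, 0], "translation": [-0.75, -0.33, 0], "gripper": 1}, {"rot": [0, 0, 0], "translation": [-0.75, -0.33, 0], "gripper": 1}]'

```text
time_s: 56.4
position: [0.4726, -0.0223, 0.4642]
orientation: [-1.902, -2.499, 0.006]
contact_force: [0.4, 0.0, -1.9]
opening: 0.0295
grasp_force: 35.0
```

play_rows --steps '[{"rot": [0, 0, 0], "translation": [-0.75, -0.33, 0], "gripper": 1}, {"rot": [0, 0, 0], "translation": [-0.75, -0.33, 0], "gripper": 1}, {"rot": [0, 0, 0], "translation": [-0.75, -0.33, 0], "gripper": 1}, {"rot": [0, 0, 0], "translation": [-0.75, -0.33, 0], "gripper": 1}, {"rot": [0, 0, 0], "translation": [-0.75, -0.33, 0], "gripper": 1}, {"rot": [0, 0, 0], "translation": [-0.75, -0.33, 0], "gripper": 1}, {"rot": [0, 0, 0], "translation": [-0.75, -0.33, 0], "gripper": 1}, {"rot": [0, 0, 0], "translation": [-0.75, -0.33, 0], "gripper": 1}, {"rot": [0, 0, 0], "translation": [0, 0, 0], "gripper": 1}, {"rot": [0, 0, 0], "translation": [0, 0, 0], "gripper": 1}]'

```text
time_s: 57.4
position: [0.4352, -0.2806, 0.4642]
orientation: [-1.903, -2.496, 0.003]
contact_force: [0.2, 0.8, -3.0]
opening: 0.0296
grasp_force: 35.0
```

```bash
python3 go.py .4265 -.3293 .37 15.5
```

```text
t 57.4 pos [ 0.4352 -0.2806  0.4642] yaw 15.36 zaxis [-0.004  0.    -1.   ] open 0.0296 F [ 0.2  0.8 -3. ]
rot units [-0.05 -0.02 -0.03] shift units [-1.114 -0.536  2.354]
```

play_rows --steps '[{"rot": [-0.05, 0, -0.03], "translation": [-0.4, -0.18, 0], "gripper": 1}, {"rot": [0, 0, 0], "translation": [-0.4, -0.2, 0], "gripper": 1}, {"rot": [0, 0, 0], "translation": [-0.31, -0.155, 0], "gripper": 1}, {"rot": [0, 0, 0], "translation": [0, 0, 0.5], "gripper": 1}, {"rot": [0, 0, 0], "translation": [0, 0, 0.6], "gripper": 1}, {"rot": [0, 0, 0], "translation": [0, 0, 0.6], "gripper": 1}, {"rot": [0, 0, 0], "translation": [0, 0, 0.4], "gripper": 1}, {"rot": [0, 0, 0], "translation": [0, 0, 0], "gripper": 1}, {"rot": [0, 0, 0], "translation": [0, 0, 0], "gripper": 1}]'

```text
time_s: 58.3
position: [0.4276, -0.3288, 0.3811]
orientation: [1.898, 2.502, 0.003]
contact_force: [0.1, 0.5, -1.1]
opening: 0.0295
grasp_force: 35.0
```

```bash
python3 go.py .4265 -.3293 .2955 15.5
```

```text
t 58.3 pos [ 0.4276 -0.3288  0.3811] yaw 15.62 zaxis [ 0.002  0.001 -1.   ] open 0.0295 F [ 0.1  0.5 -1.1]
rot units [ 0.03 -0.01  0.03] shift units [-0.003 -0.03   2.141]
```

play_rows --steps '[{"rot": [0, 0, 0], "translation": [0, -0.03, 0.4], "gripper": 1}, {"rot": [0, 0, 0], "translation": [0, 0, 0.4], "gripper": 1}, {"rot": [0, 0, 0], "translation": [0, 0, 0.3], "gripper": 1}, {"rot": [0, 0, 0], "translation": [0, 0, 0.2], "gripper": 1}, {"rot": [0, 0, 0], "translation": [0, 0, 0], "gripper": 1}]'

```text
time_s: 58.8
position: [0.4264, -0.3289, 0.3285]
orientation: [1.899, 2.502, 0.003]
contact_force: [-0.1, 1.2, -2.1]
opening: 0.0298
grasp_force: 35.0
```

play_rows --steps '[{"rot": [0, 0, 0], "translation": [0, 0, 0.3], "gripper": 1}, {"rot": [0, 0, 0], "translation": [0, 0, 0.2], "gripper": 1}, {"rot": [0, 0, 0], "translation": [0, 0, 0.15], "gripper": 1}, {"rot": [0, 0, 0], "translation": [0, 0, 0.1], "gripper": 1}, {"rot": [0, 0, 0], "translation": [0, 0, 0], "gripper": 1}, {"rot": [0, 0, 0], "translation": [0, 0, 0], "gripper": 1}]'

```text
time_s: 59.4
position: [0.4267, -0.329, 0.299]
orientation: [1.898, 2.502, 0.003]
contact_force: [0.7, -0.1, -1.7]
opening: 0.03
grasp_force: 35.0
```

play_rows --steps '[{"rot": [0, 0, 0], "translation": [0, 0, 0.05], "gripper": 1}, {"rot": [0, 0, 0], "translation": [0, 0, 0.05], "gripper": 1}, {"rot": [0, 0, 0], "translation": [0, 0, 0], "gripper": 1}]'

```text
time_s: 59.7
position: [0.4265, -0.3289, 0.2948]
orientation: [1.898, 2.502, 0.003]
contact_force: [0.0, 0.2, -0.9]
opening: 0.0301
grasp_force: 35.0
```

play_rows --steps '[{"rot": [0, 0, 0], "translation": [0, 0, 0], "gripper": -0.3}, {"rot": [0, 0, 0], "translation": [0, 0, 0], "gripper": -0.3}, {"rot": [0, 0, 0], "translation": [0, 0, 0], "gripper": -1}, {"rot": [0, 0, 0], "translation": [0, 0, 0], "gripper": -1}, {"rot": [0, 0, 0], "translation": [0, 0, -0.4], "gripper": -1}, {"rot": [0, 0, 0], "translation": [0, 0, -0.8], "gripper": -1}, {"rot": [0, 0, 0], "translation": [0, 0, -0.8], "gripper": -1}, {"rot": [0, 0, 0], "translation": [0, 0, -0.8], "gripper": -1}, {"rot": [0, 0, 0], "translation": [0, 0, -0.8], "gripper": -1}, {"rot": [0, 0, 0], "translation": [0, 0, -0.4], "gripper": -1}]'

```text
time_s: 60.7
position: [0.4266, -0.3294, 0.4581]
orientation: [1.895, 2.498, 0.002]
contact_force: [1.0, -0.2, 0.0]
opening: 0.0879
grasp_force: 0.0
```

play_rows --steps '[{"rot": [0, 0, 0], "translation": [0.8, -0.3, 0], "gripper": -1}, {"rot": [0, 0, 0], "translation": [0.8, -0.3, 0], "gripper": -1}, {"rot": [0, 0, 0], "translation": [0.8, 0, 0], "gripper": -1}, {"rot": [0, 0, 0], "translation": [0.8, 0, 0], "gripper": -1}, {"rot": [0, 0, 0], "translation": [0.8, 0, 0], "gripper": -1}, {"rot": [0, 0, 0], "translation": [0.8, 0, 0], "gripper": -1}, {"rot": [0, 0, 0], "translation": [0.8, 0, 0], "gripper": -1}, {"rot": [0, 0, 0], "translation": [0.8, 0.3, 0], "gripper": -1}, {"rot": [0, 0, 0], "translation": [0.8, 0.3, 0], "gripper": -1}, {"rot": [0, 0, 0], "translation": [0.8, 0.3, 0], "gripper": -1}]'

```text
time_s: 61.7
position: [0.3512, -0.0164, 0.4553]
orientation: [1.898, 2.5, 0.004]
contact_force: [0.8, 0.3, 0.6]
opening: 0.0878
grasp_force: 0.0
```

play_rows --steps '[{"rot": [0, 0, 0], "translation": [0.8, 0, 0], "gripper": -1}, {"rot": [0, 0, 0], "translation": [0.8, 0, 0], "gripper": -1}, {"rot": [0, 0, 0], "translation": [0.8, 0, 0], "gripper": -1}, {"rot": [0, 0, 0], "translation": [0.8, 0, 0], "gripper": -1}, {"rot": [0, 0, 0], "translation": [0.8, 0, 0], "gripper": -1}, {"rot": [0, 0, 0], "translation": [0, 0, 0], "gripper": -1}, {"rot": [0, 0, 0], "translation": [0, 0, 0], "gripper": -1}]'

```text
time_s: 62.4
position: [0.3082, 0.1367, 0.4551]
orientation: [1.894, 2.504, 0.003]
contact_force: [-0.2, 0.3, 0.1]
opening: 0.0879
grasp_force: 0.0
```

```bash
python3 chk.py; python3 m4.py
python3 - <<'E'
import cv2,numpy as np;from h import *
p=cv2.imread("pics/top_last.png");s,d=camera("scene")
cv2.imwrite("pics/fin.png",np.hstack([cv2.resize(s[110:270,170:330,::-1],(400,400)),cv2.resize(p[80:280,290:490],(400,400))]))
P=cloud("scene",d);g=np.zeros(d.shape,bool);u,v=proj("scene",[[.578,-.163,.12]])[0].astype(int);g[v-14:v+14,u-14:u+14]=1;q=P[g&(d>0)&(P[...,2]>.112)];print("nut top",np.median(q[:,2]),q.mean(0))
E
```

```text
blank px 348 len 0.144 press xy 0.0386 0.0026 ang 87.1 z [0.024  0.0285 0.0323]
blank px 399 len 0.146 press xy -0.038 -0.0011 ang 88.8 z [0.0239 0.0285 0.0323]
nut bar 0 [nan nan] ((0.0, 0.0), (0.0, 0.0), 0.0)
nut top 0.12141727221392631 [ 0.58273424 -0.16153153  0.12083897]m4.py:9: RuntimeWarning: Mean of empty slice.
  print("nut bar",len(u),X.mean(0),cv2.minAreaRect((X*1000).astype(np.float32)));
  ret = um.true_divide(
m4.py:10: RuntimeWarning: Mean of empty slice.
  n=r&(P[...,2]>.03)&(P[...,2]<.1);v,u=np.nonzero(n);print("nut all",len(u),P[v,u].mean(0),P[v,u].min(0),P[v,u].max(0))
Traceback (most recent call last):
  File "m4.py", line 10, in <module>
    n=r&(P[...,2]>.03)&(P[...,2]<.1);v,u=np.nonzero(n);print("nut all",len(u),P[v,u].mean(0),P[v,u].min(0),P[v,u].max(0))
                                                                                             ~~~~~~~~~~^^^
ValueError: zero-size array to reduction operation minimum which has no identity
```

View pics/fin.png

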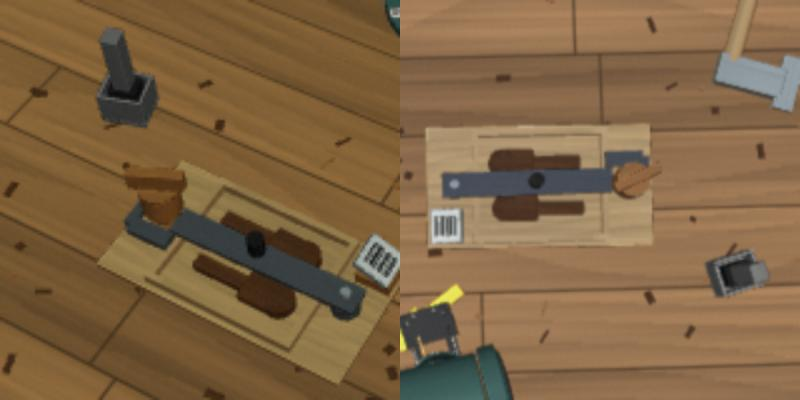

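The final views show both blanks flat under the bar, the nut seated, the scanner back in its stand and the arm clear. Handing in.

```bash
python3 -c "
from station import *;print(finish_job())"
```

```text
the job is handed in; nothing more can be done
None
```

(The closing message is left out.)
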